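# Weigh the core slices into the drying rack

### The job

Fit the steel platter onto the balance so that it drops fully home on its four pegs, then press the orange zero key. Weigh the concrete core slices that are there one at a time, in the order red, grey, green as on the sample list: set each one gently flat in the middle of the platter, let go and leave it for two seconds while the reading settles, then set it flat in the base tray of the drying rack before weighing the next. When all are in, set the blue top frame over them with its four posts fully down in the tray's corner sockets, leave the empty platter on its pegs, and do not disturb the other things on the bench.

Things in the scene. Friction and masses are not known exactly. Their poses are not given: they have to be found in the camera images.
- balance: Laboratory balance, fixed, off-white, 200 mm wide (y), 238 mm deep (x). Origin on the bench under the centre of its four platter pegs; z up; -x is its front. The weighing end (x -90 to 90 mm) has its flat top at z = 75 mm; the lower front console (x -148 to -90 mm) at z = 48 mm carries the zero key.
- pegs (a point): Point midway between the tips of the balance's four black upright pegs, 105 mm above the bench, axes as the balance. The pegs stand at x = +-62 mm, y = +-50 mm from it, 30 mm tall, 12 mm in diameter, tapering to 6 mm over the top 9 mm.
- zero_key (a joint): Travel of the balance's orange zero key, a spring push button: 0 up, 0.005 m fully down (straight down, about 4 N); it comes back when let go. It counts as pressed beyond 3 mm.
- zero_key_top (a point): Centre of the top of the orange zero key (24 mm diameter), in the middle of the balance's front console.
- platter: Loose steel weighing platter, 160 x 160 mm, 28 mm high, 0.5 kg, right way up. Origin at the centre of the lower edge of its folded skirt, z up; the flat top is 4 mm thick, upper face at z = 28 mm. Fully home, its top rests on the peg tips: origin 81 mm above the balance's origin, x parallel to the balance's x, skirt 6 mm clear of the case.
- platter_strip (a point): Centre of the platter's upper face, axes as the platter: the middle of a strip along x, 50 mm wide (y), between two slots cut through the top, each 56 mm long (x) by 34 mm wide (y 25 to 59 mm). The strip has folded flanges 28 mm deep in all: grip it from above across y, a finger in each slot.
- platter_sockets (a point): Point midway between the mouths of the four square sockets under the platter (its origin). They lie at x = +-62 mm, y = +-50 mm, 16 mm wide, 24 mm deep, closed by the platter's top, and go over the balance's pegs. A half turn also fits, a quarter turn does not.
- base_tray: Base tray of the drying rack, loose but heavy (1.6 kg, rubber feet), 258 x 124 mm. Origin under its centre on the bench, z up, x along its long side. Flat floor at z = 12 mm, lip up to 28 mm. Room for three slices in a row along x, at x = -75, 0, 75 mm.
- tray_sockets (a point): Point midway between the mouths of the base tray's four blue corner sockets, 36 mm above the tray's origin, axes as the tray. Sockets at x = +-115 mm, y = +-48 mm, square, 20 mm wide inside, 28 mm outside, 24 mm deep (down to the tray's floor).
- top_frame: Blue top frame of the drying rack, loose, 0.7 kg: an open ladder deck (246 x 106 mm, z 90 to 110 mm) on four round posts, standing on them. Origin midway between the posts' lower ends, z up, x along its long side. Posts at x = +-115 mm, y = +-48 mm, 14 mm in diameter, tapering to 6 mm over the lowest 12 mm. Fully down in the tray, its origin is 12 mm above the tray's; either way round fits.
- carry_bar (a point): Centre of the top of the yellow carrying bar across the middle of the top frame's deck, 110 mm above the frame's origin, axes as the frame. The bar runs along y, 20 mm wide (x), 86 mm long, 16 mm deep; the deck is open for 60 mm on each side of it, so it is gripped from above across x.
- slice_red: Red sawn slice of a drilled concrete core: a plain disc 62 mm in diameter and 42 mm thick, about 0.3 kg, lying flat; origin at the centre of its lower face. May be absent.
- slice_grey: Grey sawn slice of a drilled concrete core: a plain disc 62 mm in diameter and 42 mm thick, about 0.3 kg, lying flat; origin at the centre of its lower face. May be absent.
- slice_green: Green sawn slice of a drilled concrete core: a plain disc 62 mm in diameter and 42 mm thick, about 0.3 kg, lying flat; origin at the centre of its lower face. May be absent.
- pen_pot: Blue pen pot, 72 mm diameter, pens up to 150 mm; a bystander, leave alone. Origin under its centre.
- spray_bottle: Clear bottle with a red cap, 66 mm diameter, 150 mm tall; a bystander, leave alone. Origin under its centre.
- brush: Hand brush lying on the bench; a bystander, leave alone. Origin under its middle.
- fragment: Broken lump of concrete, about 70 x 60 x 60 mm; a bystander, leave alone. Origin under its centre.
Not all that is in view belongs to the job. What is meant by the slice_green is not purple, and is the larger of those in its own colour.

How it is judged:
By the outcome, as a careful person would: the job done as asked, in the order asked, and still so for the second after the job is handed in, with the robot touching nothing.
Of slice_red, slice_grey, slice_green only 2 to 3 are there at a start; the rules pass over those that are not, and their reading is None.
At some moment in a run one of platter, slice_red, slice_grey, slice_green may be knocked a few centimetres aside while the robot is not near it.
It also fails if it takes over 210 s, if anything falls off the work surface, if the arm or the gripper's body presses on something with over 40 N, if the wrist force passes 120 N, or if a joint passes its speed limit or range.

### The arm

A 7-joint arm with a two-finger parallel gripper is mounted at the origin on the work surface. World frame = base frame: x ahead of the robot, y to its left, z up, the work surface at z = 0. Lengths are in m, angles in rad, forces in N, time in s.
With the tool pointing down it reaches from about 0.4 to 0.875 m from the base axis. Payload 4.4 kg.
Tool frame: the origin (TCP) lies at the very end of the fingers, on their centre line; the grasp point (between the pads) lies 19 mm behind it; z points along the fingers, x is the direction in which the jaws open and shut, and the axes are right-handed (so a half turn about z gives the same grasp; the last joint's range is limited). The gripper opens to 85 mm and grips with 20 to 120 N. Pads are 22 mm wide; open, the fingers measure 114 mm over their backs; the gripper's body (76 mm by 85 mm) begins 54 mm behind the grasp point. The pads swing forward as they close: fully open they stand 13 mm farther back than shut.
Start: joints at [1.221, 0.628, 0.038, 1.517, -0.027, 0.996, -0.02], TCP at [0.182, -0.624, 0.205] pointing down, gripper open.
Joint ranges: [-3.06, 3.06], [-0.37, 2.12], [-1.25, 1.32], [0.18, 2.47], [-1.1, 4.24], [0.23, 1.98], [-2.94, 2.94]. Speed limits (rad/s): [2.57, 2.57, 3.14, 3.14, 3.14, 3.14, 3.14].

### API

Orientations are given as a unit quaternion [x, y, z, w].
In Python, from workcell import read_state, imaging, r, recognise gives the robot as it stands.
- The arm moves only by the shell command python3 -m inch 'ROWS' [FORCE]. ROWS is JSON, a list of rows, each a list of 7 numbers: the shift along the tool's x, y, z in m, then the turn, a rotation vector about the tool's x, y, z in degrees, then the opening in per cent of the stroke, from 0 (shut) to 100 (fully open). A call has 1 to 5 rows; each row is the pose to reach, as a shift and turn from the pose measured when the call began, along the tool's axes at that moment; what a row does not reach only later rows make up. A row lasts 1/12 s, in which the tool goes at most 41.7 mm and 7.16 degrees, less where a joint would pass 70% of its speed; a pose out of reach is approached as far as the arm can. A call with a gripper value outside its range is refused whole. The fingers move at their own pace and stop on an object; FORCE is the grip in N (left out, the last holds). Time passes only in rows, so rows that repeat a pose let the fingers close. It gives the time, the measured TCP pose, the force and the opening at its end, in the units of the state.
- read_state(): the state, without advancing time (a new reading comes with each control period).
- imaging.grab_frame(name): name is "scene" or "side" or "wrist"; returns the picture (400x640x3 uint8, red, green, blue); there is no depth.
- imaging.camera_info(name): a dict with "vertical_fov" (degrees; the focal length in pixels is half the picture's height over the tangent of half this angle, whatever the lens; pixels are square), "cx", "cy" (the principal point, pixels), "R" (3x3) and "t" (3): a world point X has camera coordinates R X + t. Camera axes: x right, y down, z forward; pixel columns grow to the right and rows downward; lengths in m; the calibration is good to about 2 mm. A picture is of the moment at which its call begins: read the wrist's pose just before it. camera_info takes no time and is no camera call; for the wrist camera it gives the pose at the moment of the call.
- r.finish_job(): hands the job in, once; it reports no verdict.
Trained networks look in the newest picture that a camera, given by its name, has taken for a name from the list of things; names that differ only in an ending like _2 or _b are one class to them, and where a whole thing is asked for, a point or a joint stands for the part that bears it (a point fixed in the world has none). Each returns a list of dicts, best first, with "p" (0 to 1); they miss things now and then, are a little off and sometimes report something else, mostly with a low value. They report only what shows in the picture. A call takes as long as a camera call. They do not tell look-alikes from the thing itself.
- recognise(camera, query): "xy" ([column, row] in pixels, amid what is visible of it).
The state is a dict: "time_s": time; "q": joint angles; "joint_velocities": joint speeds; "joint_efforts": joint torques, N m; "position": TCP position; "eef_rot": TCP orientation; "force": force on the tool from outside, world axes, zero at the start; "wrist_torque": the same for the moment, N m; "opening": finger opening in m.
Only numpy, scipy, OpenCV 4.12 (cv2) and the standard library are available. Lean on these libraries where they do the work, as an engineer would, in place of code of your own. Each camera call takes 0.05 s, during which the arm holds its last target. There are 200 camera calls.

## Working session

There is one attempt and no reset: what is moved stays moved. The work goes in short steps, Python scripts to look and compute and a shell command to move; the robot and the scene stay as the last step left them, time stands still between calls to the robot, and variables do not carry over. Pictures are saved under pics/ and viewed, about 12 in all and at most 16, crops included, and the job is handed in when it is done.

```bash
ls; mkdir -p pics; cat > h.py <<'E'
import numpy as np, cv2
from scipy.spatial.transform import Rotation as R
from workcell import read_state, imaging, r, recognise
def cam(n):
    c=imaging.camera_info(n); f=200/np.tan(np.radians(c["vertical_fov"])/2)
    return f,c["cx"],c["cy"],np.array(c["R"]),np.array(c["t"]),c
def snap(n,fn=None):
    im=np.array(imaging.grab_frame(n))
    if fn: cv2.imwrite("pics/"+fn,im[:,:,::-1])
    return im
def ray(n,xy,z):
    f,cx,cy,Rm,t,c=cam(n); d=Rm.T@np.array([(xy[0]-cx)/f,(xy[1]-cy)/f,1]); o=-Rm.T@t
    return o+d*(z-o[2])/d[2]
def proj(n,X):
    f,cx,cy,Rm,t,c=cam(n); p=Rm@np.array(X)+t
    return np.array([cx+f*p[0]/p[2],cy+f*p[1]/p[2]])
def go(pos,yaw=None):
    """tool-frame shift & turn to reach pos (TCP) with tool down, jaw x at world yaw deg"""
    s=read_state(); p=np.array(s["position"]); Q=R.from_quat(s["eef_rot"])
    sh=Q.inv().apply(np.array(pos)-p)*1000
    x=Q.as_matrix()[:,0]; cur=np.degrees(np.arctan2(x[1],x[0]))
    if yaw is None: yaw=cur
    y=np.radians(yaw); X=np.array([np.cos(y),np.sin(y),0]); Z=np.array([0,0,-1.])
    T=R.from_matrix(np.stack([X,np.cross(Z,X),Z],1))
    rv=np.degrees((Q.inv()*T).as_rotvec())
    print("t%.2f"%s["time_s"],"pos",p.round(4),"yaw %.1f"%cur,"| shift mm",sh.round(1),"turn",rv.round(1),"open",round(s["opening"],4),"F",np.round(s["force"],1))
E
python3 - <<'E'
from h import *
go([.5,0,.3],0)
for n in("scene","side","wrist"):
    snap(n,n+"0.png"); c=cam(n); print(n,c[0],c[1],c[2],"pos",(-c[3].T@c[4]).round(3), {k:v for k,v in c[5].items() if k not in "Rt"})
    for q in ["balance","zero_key_top","platter","base_tray","top_frame","carry_bar","slice_red","slice_grey","slice_green","pen_pot","spray_bottle","brush","fragment"]:
        if n!="wrist": print(q,[(np.round(d["xy"]),round(d["p"],2)) for d in recognise(n,q)])
E
```

```text
pics
t0.00 pos [ 0.1818 -0.6234  0.2038] yaw -73.7 | shift mm [-509.5 -480.   -95.3] turn [ -0.1   0.1 -73.7] open 0.0854 F [ 0.1 -0.3  0.3]
scene 383.1308222558205 319.66913116816085 201.65648905348402 pos [ 1.333 -0.443  1.114] {'vertical_fov': 55.130460158020156, 'cx': 319.66913116816085, 'cy': 201.65648905348402}
balance [(array([336., 233.]), 0.86)]
zero_key_top [(array([335., 234.]), 0.32), (array([399., 230.]), 0.32)]
platter [(array([188., 266.]), 0.72), (array([257., 246.]), 0.33)]
base_tray [(array([374., 188.]), 0.85)]
top_frame [(array([257., 247.]), 0.64)]
carry_bar [(array([257., 251.]), 0.7)]
slice_red [(array([331., 187.]), 0.77)]
slice_grey [(array([371., 190.]), 0.19)]
slice_green [(array([267., 195.]), 0.83), (array([284., 214.]), 0.5), (array([298., 197.]), 0.42)]
pen_pot [(array([211., 294.]), 0.87)]
spray_bottle [(array([412., 172.]), 0.8)]
brush [(array([401., 160.]), 0.65)]
fragment [(array([399., 231.]), 0.84)]
side 490.1349325697086 317.8362439037839 199.03073206930847 pos [0.12  0.912 1.163] {'vertical_fov': 44.39591923152724, 'cx': 317.8362439037839, 'cy':
[... 160 characters left out ...]
, 0.97)]
base_tray [(array([282., 291.]), 0.65)]
top_frame [(array([348., 143.]), 0.83)]
carry_bar [(array([348., 144.]), 0.98)]
slice_red [(array([333., 260.]), 0.59), (array([402., 135.]), 0.42), (array([248., 381.]), 0.24)]
slice_grey []
slice_green [(array([363., 233.]), 0.78), (array([394., 218.]), 0.76), (array([359., 208.]), 0.58)]
pen_pot [(array([356., 117.]), 0.77)]
spray_bottle [(array([229., 320.]), 0.83)]
brush [(array([247., 381.]), 0.94)]
fragment [(array([226., 238.]), 0.9), (array([404., 138.]), 0.73)]
wrist 295.90209644176554 320.40822052333516 202.8812398989989 pos [ 0.257 -0.601  0.376] {'vertical_fov': 68.10946101819916, 'cx': 320.40822052333516, 'cy': 202.8812398989989}
```

View pics/scene0.png

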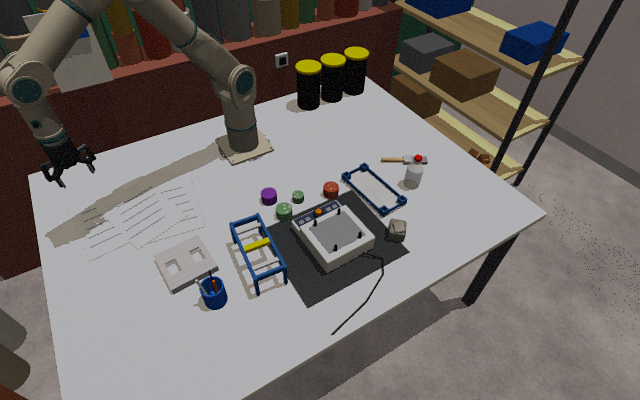

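View pics/side0.png

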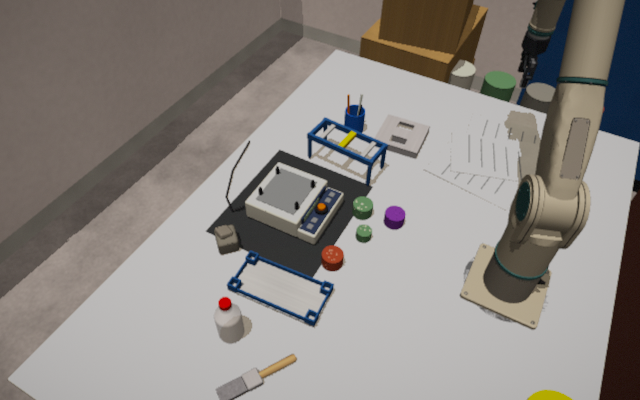

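View pics/wrist0.png

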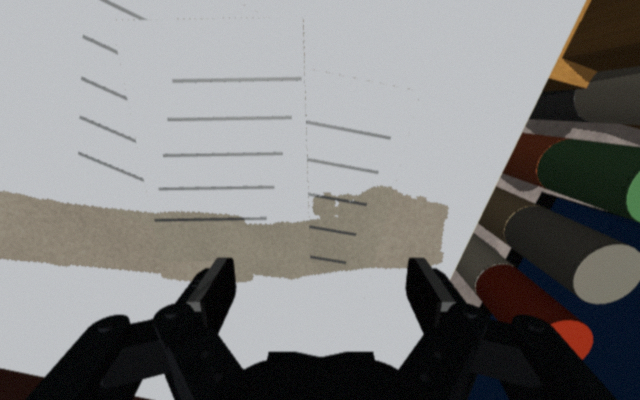

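```bash
python3 - <<'E'
from h import *
L={"platter":(.028,(187,263),(403,135)),"red":(.042,(331,186),(333,254)),"green":(.042,(284,209),(363,204)),"small":(.03,(298,195),(364,230)),"purple":(.042,(269,193),(395,214)),
"carry":(.11,(257,244),(348,139)),"zero":(.055,(318,211),(321,208)),
"peg1":(.105,(313,209),(307,183)),"p2":(.105,(372,226),(261,188)),"p3":(.105,(334,239),(283,172)),"p4":(.105,(336,206),(300,202)),
"sockW(scene346,172)":(.036,(346,172),(313,313)),"s2":(.036,(365,167),(326,288)),"s3":(.036,(402,206),(252,258)),"s4":(.036,(385,211),(235,284)),
"bottle cap":(.15,(418,158),(225,303)),"frag":(.06,(398,228),(226,237)),"pot":(.07,(212,285),(355,112))}
for k,(z,a,b) in L.items(): print(k,ray("scene",a,z).round(3),ray("side",b,z).round(3))
E
cd pics; python3 -c "
import cv2;a=cv2.imread('scene0.png');cv2.imwrite('c1.png',cv2.resize(a[140:320,140:440],None,fx=2.66,fy=2.66,interpolation=cv2.INTER_CUBIC))"
```

```text
platter [ 0.504 -0.427  0.028] [ 0.485 -0.42   0.028]
red [0.454 0.175 0.042] [0.456 0.173 0.042]
green [ 0.467 -0.042  0.042] [ 0.463 -0.039  0.042]
small [0.421 0.044 0.03 ] [0.42  0.043 0.03 ]
purple [ 0.365 -0.053  0.042] [ 0.362 -0.05   0.042]
carry [ 0.611 -0.213  0.11 ] [ 0.607 -0.214  0.11 ]
zero [0.55  0.056 0.055] [0.562 0.05  0.055]
peg1 [0.57  0.022 0.105] [0.627 0.022 0.105]
p2 [0.738 0.155 0.105] [0.735 0.108 0.105]
p3 [0.718 0.014 0.105] [0.713 0.018 0.105]
p4 [0.599 0.1   0.105] [0.606 0.099 0.105]
sockW(scene346,172) [0.412 0.276 0.036] [0.416 0.359 0.036]
s2 [0.427 0.362 0.036] [0.423 0.277 0.036]
s3 [0.677 0.354 0.036] [0.648 0.293 0.036]
s4 [0.664 0.282 0.036] [0.64  0.386 0.036]
bottle cap [0.584 0.485 0.15 ] [0.578 0.493 0.15 ]
frag [0.766 0.256 0.06 ] [0.741 0.283 0.06 ]
pot [ 0.653 -0.388  0.07 ] [ 0.67  -0.402  0.07 ]
```

View pics/c1.png

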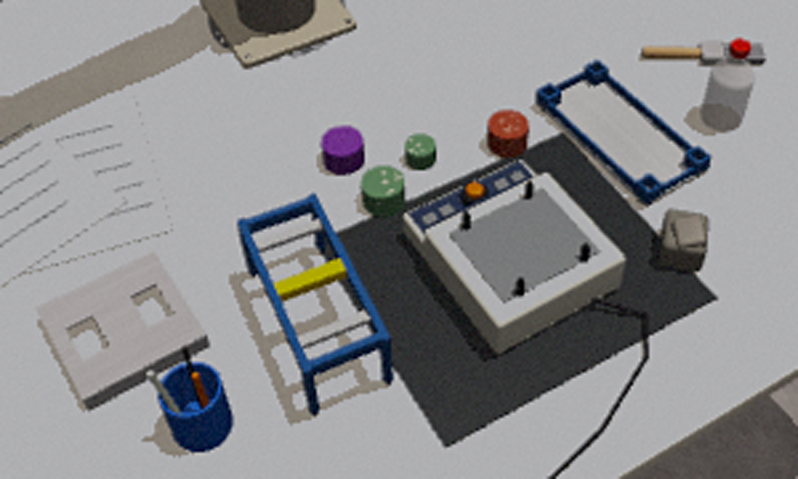

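```bash
python3 - <<'E'
from h import *
u=lambda p:(p[0]/2.66+140,p[1]/2.66+140)
for k,z,p in [("c1",.028,(38,315)),("c2",.028,(155,255)),("c3",.028,(208,338)),("c4",.028,(87,398)),("sl1",.028,(86,338)),("sl2",.028,(153,302)),
 ("pegs",.105,(466,210)),("p",.105,(529,183)),("p",.105,(520,278)),("p",.105,(585,244)),("s",.036,(547,96)),("s",.036,(597,70)),("s",.036,(697,156)),("s",.036,(648,184)),
 ("f",.11,(243,222)),("f",.11,(314,202)),("f",.11,(385,337)),("f",.11,(308,365)),("zero",.055,(475,190))]: print(k,ray("scene",u(p),z).round(3))
go([.42,-.41,.33],-90)
E
```

```text
c1 [ 0.431 -0.514  0.028]
c2 [ 0.414 -0.356  0.028]
c3 [ 0.572 -0.344  0.028]
c4 [ 0.578 -0.497  0.028]
sl1 [ 0.495 -0.473  0.028]
sl2 [ 0.486 -0.384  0.028]
pegs [0.613 0.005 0.105]
p [0.615 0.101 0.105]
p [0.739 0.006 0.105]
p [0.737 0.105 0.105]
s [0.431 0.261 0.036]
s [0.422 0.363 0.036]
s [0.647 0.379 0.036]
s [0.654 0.283 0.036]
f [ 0.49 -0.25  0.11]
f [ 0.505 -0.159  0.11 ]
f [ 0.733 -0.176  0.11 ]
f [ 0.721 -0.268  0.11 ]
zero [0.553 0.057 0.055]
t1.45 pos [ 0.182  -0.624   0.2047] yaw -73.7 | shift mm [-138.8 -288.4 -125.3] turn [-0.   0.  16.3] open 0.0854 F [ 0.1 -0.   0.7]
```

```bash
python3 -m inch '[[-0.139,-0.288,-0.125,0,0,0,100],[-0.139,-0.288,-0.125,0,0,0,100],[-0.139,-0.288,-0.125,0,0,0,100],[-0.139,-0.288,-0.125,0,0,0,100],[-0.139,-0.288,-0.125,0,0,0,100]]'; python3 -c "
from h import *
go([.42,-.41,.33],-90)"
```

```text
time_s: 1.87
position: [0.3273, -0.4927, 0.2814]
eef_rot: [0.8, -0.6, 0.0, -0.0]
force: [1.0, -0.9, 0.8]
opening: 0.0859
t1.87 pos [ 0.3273 -0.4927  0.2814] yaw -73.8 | shift mm [ -53.5 -112.2  -48.6] turn [-0.  -0.  16.2] open 0.0859 F [ 1.  -0.9  0.8]
```

```bash
python3 -m inch '[[-0.054,-0.112,-0.049,0,0,16,100],[-0.054,-0.112,-0.049,0,0,16,100],[-0.054,-0.112,-0.049,0,0,16,100],[-0.054,-0.112,-0.049,0,0,16,100],[-0.054,-0.112,-0.049,0,0,16,100]]'; python3 -c "
from h import *
s=read_state();print(s['joint_velocities'])
snap('wrist','w1.png');go([.42,-.41,.33],-90)"
```

```text
time_s: 2.28
position: [0.4243, -0.4062, 0.3319]
eef_rot: [0.712, -0.703, 0.002, -0.001]
force: [-0.5, -0.3, -0.2]
opening: 0.0853
[ 0.06377389  0.0154459   0.06198859  0.03989898  0.03517472 -0.01204323
  0.03646405]
t2.33 pos [ 0.4212 -0.4084  0.3309] yaw -89.5 | shift mm [1.6 1.2 0.9] turn [-0.1 -0.   0.5] open 0.0855 F [-1.1 -0.3 -0.5]
```

View pics/w1.png

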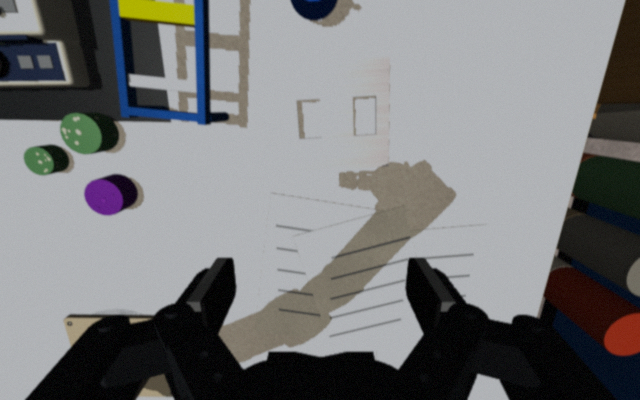

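```bash
python3 -c "
from h import *
for p in [(299,99),(354,96),(376,96),(376,135),(354,136),(301,139),(338,117)]: print(p,ray('wrist',p,.028).round(4))
go([.435,-.425,.25],-84)"
```

```text
(299, 99) [ 0.5112 -0.3741  0.028 ]
(354, 96) [ 0.5163 -0.4571  0.028 ]
(376, 96) [ 0.5166 -0.4903  0.028 ]
(376, 135) [ 0.4591 -0.4942  0.028 ]
(354, 136) [ 0.4572 -0.4598  0.028 ]
(301, 139) [ 0.4518 -0.3765  0.028 ]
(338, 117) [ 0.4856 -0.4338  0.028 ]
t2.33 pos [ 0.4212 -0.4084  0.3309] yaw -89.5 | shift mm [ 16.6 -13.5  81. ] turn [-0.1 -0.1 -5.5] open 0.0855 F [-1.1 -0.3 -0.5]
```

```bash
python3 -m inch '[[0.024,0.016,0.13,0,0,-3.5,100],[0.024,0.016,0.13,0,0,-3.5,100],[0.024,0.016,0.13,0,0,-3.5,100],[0.024,0.016,0.13,0,0,-3.5,100],[0.024,0.016,0.13,0,0,-3.5,100]]'; python3 -c "
from h import *
a=snap('wrist');print(recognise('wrist','platter_strip'));go([.4855,-.433,.15],-86)
cv2.imwrite('pics/w2.png',cv2.resize(a[0:300,180:580],None,fx=2,fy=2)[:,:,::-1])
"
```

```text
time_s: 2.75
position: [0.4017, -0.4329, 0.198]
eef_rot: [0.73, -0.683, -0.003, 0.0]
force: [-0.2, -0.3, -0.3]
opening: 0.0856
[{'xy': [322.3, 81.3], 'p': 0.81}]
t2.85 pos [ 0.4057 -0.434   0.2023] yaw -86.1 | shift mm [  4.3 -79.5  52.5] turn [-0.1 -0.1 -0.1] open 0.0851 F [ 0.3  0.3 -0.1]
```

View pics/w2.png

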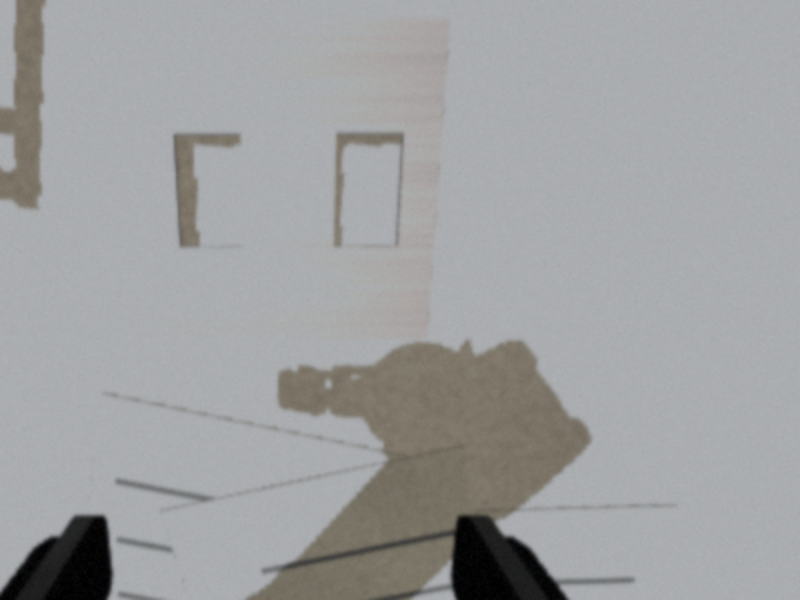

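```bash
python3 -c "
from h import *
P=[ray('wrist',(x/2+180,y/2),.028) for x,y in [(174,133),(241,133),(337,132),(403,132),(400,246),(335,246),(243,246),(180,247)]]
P=np.array(P);print(P.round(4));c=P.mean(0);print(c)
d=P[0]-P[3]+P[7]-P[4];print('yaw',np.degrees(np.arctan2(-d[0],d[1])))
go([c[0],c[1],.10],-86);go([c[0],c[1],.008],-86)
"
```

```text
[[ 0.5215 -0.368   0.028 ]
 [ 0.5239 -0.4037  0.028 ]
 [ 0.528  -0.4548  0.028 ]
 [ 0.5304 -0.49    0.028 ]
 [ 0.4718 -0.4961  0.028 ]
 [ 0.4693 -0.4595  0.028 ]
 [ 0.4657 -0.4076  0.028 ]
 [ 0.4627 -0.3722  0.028 ]]
[ 0.49667209 -0.4314818   0.028     ]
yaw 4.211530205559644
t2.85 pos [ 0.4057 -0.434   0.2023] yaw -86.1 | shift mm [  3.4 -90.7 102.6] turn [-0.1 -0.1 -0.1] open 0.0851 F [ 0.3  0.3 -0.1]
t2.85 pos [ 0.4057 -0.434   0.2023] yaw -86.1 | shift mm [  3.2 -90.4 194.6] turn [-0.1 -0.1 -0.1] open 0.0851 F [ 0.3  0.3 -0.1]
```

```bash
cat >> h.py <<'E'
def slots(fn=None):
    """platter slot corners -> not automated"""
def wsnap(fn,box=None,s=2):
    "settled wrist picture; saves calibration used"
    read=cam('wrist'); a=np.array(imaging.grab_frame('wrist'))
    np.save('last.npy',np.array([*read[3].ravel(),*read[4]])); 
    if box: a=a[box[1]:box[3],box[0]:box[2]]
    cv2.imwrite('pics/'+fn,cv2.resize(a,None,fx=s,fy=s,interpolation=cv2.INTER_CUBIC)[:,:,::-1]); return a
def wray(xy,z):
    l=np.load('last.npy'); f,cx,cy=cam('wrist')[:3]; Rm=l[:9].reshape(3,3); o=-Rm.T@l[9:]
    d=Rm.T@np.array([(xy[0]-cx)/f,(xy[1]-cy)/f,1]); return o+d*(z-o[2])/d[2]
E
python3 -c "
from h import *
a=wsnap('w3.png',(180,0,580,300));go([.49,-.431,.1],-86)
g=cv2.cvtColor(a,cv2.COLOR_RGB2GRAY).astype(float)
g=cv2.resize(g,None,fx=2,fy=2)
# slot edge positions
for y in (175,210): 
  d=np.diff(cv2.GaussianBlur(g,(0,0),1.5)[y,150:440]); i=np.where(abs(d)>4)[0]+150; print(y,i.tolist())
for x in (205,372):
  d=np.diff(cv2.GaussianBlur(g,(0,0),1.5)[100:280,x]); i=np.where(abs(d)>3)[0]+100; print(x,i.tolist())
"
```

```text
t2.90 pos [ 0.4066 -0.4341  0.2032] yaw -86.0 | shift mm [  2.3 -83.  103.5] turn [-0.2 -0.2 -0. ] open 0.0854 F [ 0.9 -0.3  0.7]
175 [168, 169, 170, 171, 172, 173, 174, 188, 189, 190, 191, 192, 193, 327, 328, 329, 330, 333, 334, 335, 336, 337, 389, 390, 391, 392, 395, 396, 397]
210 [170, 171, 172, 173, 174, 175, 190, 191, 192, 193, 194, 195, 326, 327, 328, 329, 330, 333, 334, 335, 336, 337, 388, 389, 390, 393, 394, 395]
205 [142, 143, 144, 145, 146, 147, 152, 153, 154, 155, 156, 157, 158, 159]
372 [141, 142, 143, 144, 145, 146, 147, 154, 155, 156, 157, 158, 159, 160, 161]
```

```bash
python3 -c "
from h import *
w=lambda x,y:wray((x/2+180,y/2),.028)
A,B,C,D=w(172,192),w(395,192),w(205,144),w(372,143.5)
print(A.round(4),B.round(4),C.round(4),D.round(4),w(328,192).round(4))
u=(C-D);yaw=np.degrees(np.arctan2(-u[0],u[1]));print('yaw',yaw)
m=(A+B)/2; t=(C+D)/2; X=np.array([np.cos(np.radians(4)),np.sin(np.radians(4)),0])
c=m+X*((t-m)@X-.028);print('centre',c)
go([c[0],c[1],.06],-86);go([c[0],c[1],.005],-86)
"
```

```text
[ 0.4917 -0.3673  0.028 ] [ 0.5002 -0.4896  0.028 ] [ 0.5172 -0.3846  0.028 ] [ 0.5237 -0.4741  0.028 ] [ 0.4976 -0.4528  0.028 ]
yaw 4.134219650550104
centre [ 0.49231942 -0.4286968   0.028     ]
t2.90 pos [ 0.4066 -0.4341  0.2032] yaw -86.0 | shift mm [ -0.  -85.3 143.5] turn [-0.2 -0.2 -0. ] open 0.0854 F [ 0.9 -0.3  0.7]
t2.90 pos [ 0.4066 -0.4341  0.2032] yaw -86.0 | shift mm [ -0.2 -85.1 198.5] turn [-0.2 -0.2 -0. ] open 0.0854 F [ 0.9 -0.3  0.7]
```

```bash
python3 -m inch '[[0,-0.085,0.04,0,0,0,80],[0,-0.085,0.08,0,0,0,80],[0,-0.085,0.12,0,0,0,80],[0,-0.085,0.141,0,0,0,80],[0,-0.085,0.141,0,0,0,80]]';python3 -m inch '[[0,0,0,0,0,0,80],[0,0,0,0,0,0,80]]'; python3 -c "
from h import *
wsnap('w4.png',(120,130,520,400));go([.4923,-.4287,.004],-86)"
```

```text
time_s: 3.32
position: [0.4928, -0.4254, 0.0585]
eef_rot: [0.732, -0.681, -0.0, -0.001]
force: [-0.1, 1.3, -0.6]
opening: 0.0682
time_s: 3.48
position: [0.4936, -0.4258, 0.0602]
eef_rot: [0.732, -0.681, 0.001, -0.001]
force: [0.8, 0.2, 0.4]
opening: 0.0683
t3.53 pos [ 0.4939 -0.4267  0.0613] yaw -85.9 | shift mm [ 1.8  1.9 57.3] turn [-0.2 -0.1  0.1] open 0.0686 F [ 0.4 -1.2  0.5]
```

View pics/w4.png

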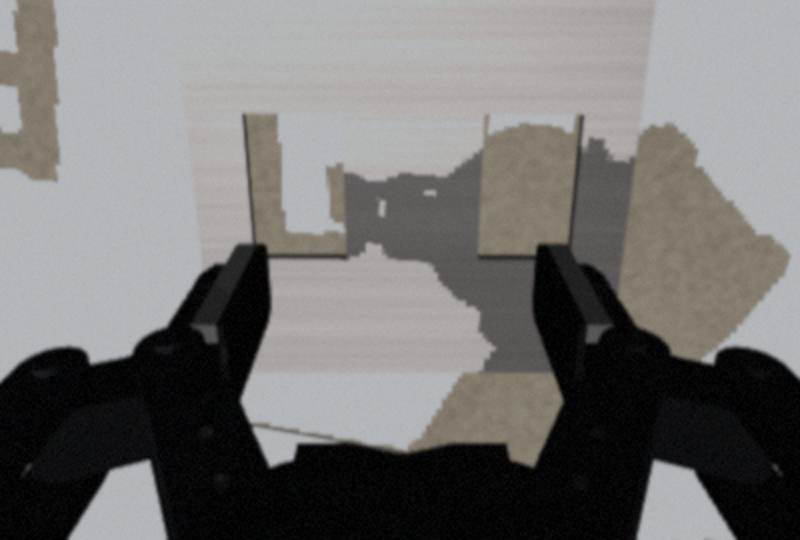

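```bash
python3 -c "
from h import *
P=np.array([wray((x/2+120,y/2+130),.028) for x,y in [(244,115),(582,115),(571,256),(252,256),(347,256),(481,256)]])
print(P.round(4));c=P[:4].mean(0);print(c)
d=P[0]-P[1]+P[3]-P[2];print('yaw',np.degrees(np.arctan2(-d[0],d[1])))
# predicted: scale
print(np.linalg.norm(P[0]-P[1]),np.linalg.norm(P[3]-P[2]),np.linalg.norm(P[0]-P[3]))
go([c[0],c[1],.004],-86)
for z in (.0,.02): print(z,proj('wrist',[.4939,-.4267,.0613]))
"
```

```text
[[ 0.5133 -0.3673  0.028 ]
 [ 0.5222 -0.4871  0.028 ]
 [ 0.4665 -0.4922  0.028 ]
 [ 0.4574 -0.37    0.028 ]
 [ 0.4601 -0.4064  0.028 ]
 [ 0.4639 -0.4577  0.028 ]]
[ 0.48983953 -0.42913092  0.028     ]
yaw 4.27266737607418
0.12010720249435819 0.12256230900598115 0.05599677285843747
t3.53 pos [ 0.4939 -0.4267  0.0613] yaw -85.9 | shift mm [ 2.   4.4 57.3] turn [-0.2 -0.1  0.1] open 0.0686 F [ 0.4 -1.2  0.5]
0.0 [322.0624693  237.18248565]
0.02 [322.0624693  237.18248565]
```

```bash
python3 -m inch '[[0.002,0.004,0.02,0,0,0,80],[0.002,0.004,0.04,0,0,0,80],[0.002,0.004,0.057,0,0,0,80],[0.002,0.004,0.057,0,0,0,80],[0.002,0.004,0.057,0,0,0,80]]' 60;python3 -m inch '[[0,0,0.001,0,0,0,40],[0,0,0.001,0,0,0,40],[0,0,0.001,0,0,0,40],[0,0,0.001,0,0,0,40],[0,0,0.001,0,0,0,40]]' 60; python3 -c "
from h import *
go([.4898,-.4291,.004],-86)"
```

```text
time_s: 3.95
position: [0.4907, -0.4304, 0.0065]
eef_rot: [0.732, -0.681, 0.003, -0.001]
force: [0.5, -0.2, 0.5]
opening: 0.0682
time_s: 4.37
position: [0.491, -0.4306, 0.0062]
eef_rot: [0.732, -0.681, 0.004, -0.001]
force: [-0.7, 0.6, -0.6]
opening: 0.0338
t4.37 pos [ 0.491  -0.4306  0.0062] yaw -85.9 | shift mm [-1.6  1.1  2.2] turn [-0.4 -0.2  0.1] open 0.0338 F [-0.7  0.6 -0.6]
```

```bash
python3 -c "
from h import *
wsnap('w5.png',(120,130,520,400));snap('side','side5.png')"
```

```text
(no output)
```

View pics/w5.png

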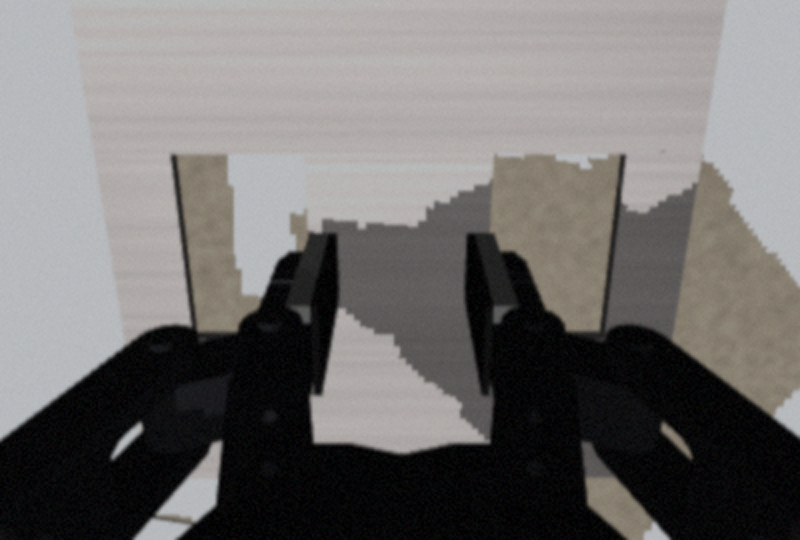

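```bash
python3 -c "
from h import *
print(proj('side',[.491,-.4306,.0062]),proj('side',[.491,-.4306,.03]))
a=cv2.imread('pics/side5.png')[60:210,320:520];b=snap('scene')[:,:,::-1][190:340,110:310]
print(proj('scene',[.491,-.4306,.0062]),proj('scene',[.491,-.4306,.03]))
cv2.imwrite('pics/s5c.png',np.hstack([cv2.resize(x,None,fx=2,fy=2,interpolation=2) for x in (a,b)]))"
```

```text
[401.69313391 137.34424275] [402.65574187 132.25554521]
[186.12950863 264.22448924] [184.44984314 260.25831319]
```

View pics/s5c.png

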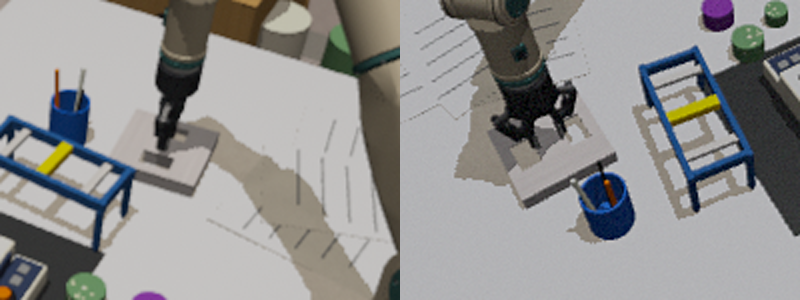

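```bash
python3 -c "
from h import *
for z in (.028,.02,.012,.006,0):
  P=np.array([wray((x/2+120,y/2+130),z) for x,y in [(172,155),(624,155),(603,332),(193,332),(305,155),(492,155)]])
  n=lambda i,j:round(1000*np.linalg.norm(P[i]-P[j]),1)
  print(z,P[:4].mean(0).round(4),n(0,1),n(3,2),n(0,3),n(4,5))
print(cam('wrist')[3].round(3), -cam('wrist')[3].T@cam('wrist')[4])
"
```

```text
0.028 [ 0.4904 -0.4288  0.028 ] 120.7 121.0 55.0 49.9
0.02 [ 0.4863 -0.4291  0.02  ] 127.1 127.4 57.9 52.6
0.012 [ 0.4822 -0.4294  0.012 ] 133.6 133.9 60.9 55.3
0.006 [ 0.4791 -0.4296  0.006 ] 138.4 138.7 63.1 57.3
0 [ 0.476  -0.4298  0.    ] 143.2 143.6 65.3 59.3
[[ 0.073 -0.997  0.003]
 [-0.951 -0.068  0.302]
 [-0.301 -0.024 -0.953]] [ 0.56762582 -0.42324683  0.17728521]
```

```bash
python3 -m inch '[[0,0,0.002,0,0,0,40],[0,0,0.004,0,0,0,40],[0,0,0.006,0,0,0,40]]' ; python3 -m inch '[[0,0,0.002,0,0,0,40],[0,0,0.004,0,0,0,40]]'; python3 -c "
from h import *
print(read_state()['q'])"
```

```text
time_s: 4.77
position: [0.4908, -0.4303, 0.0006]
eef_rot: [0.732, -0.681, 0.003, -0.001]
force: [-4.0, 4.3, 24.9]
opening: 0.0341
time_s: 4.93
position: [0.4908, -0.4304, 0.0005]
eef_rot: [0.732, -0.681, 0.003, -0.001]
force: [-8.9, 8.7, 44.6]
opening: 0.0344
[ 0.65361543  0.88442131  0.04121228  1.65231894 -0.05902124  0.60030498
 -0.77127609]
```

```bash
python3 -m inch '[[0,0,-0.008,0,0,0,80],[0,0,-0.008,0,0,0,80],[0,0,-0.008,0,0,0,80],[0,0,-0.008,0,0,0,80]]' ; python3 -m inch '[[0,0,0.004,0,0,0,80],[0,0,0.008,0,0,0,80],[0,0,0.012,0,0,0,80],[0,0,0.012,0,0,0,80]]'
```

```text
time_s: 5.27
position: [0.4905, -0.43, 0.0079]
eef_rot: [0.732, -0.681, 0.002, -0.001]
force: [0.0, 0.4, 0.2]
opening: 0.0681
time_s: 5.6
position: [0.4896, -0.4293, -0.0059]
eef_rot: [0.732, -0.681, 0.001, -0.001]
force: [0.1, 0.1, 0.2]
opening: 0.0685
```

```bash
python3 -m inch '[[0,0,0.003,0,0,0,80],[0,0,0.006,0,0,0,80],[0,0,0.006,0,0,0,80]]'
```

```text
time_s: 5.85
position: [0.4891, -0.4288, -0.0128]
eef_rot: [0.732, -0.681, 0.0, -0.001]
force: [0.9, -0.1, -1.1]
opening: 0.0682
```

```bash
python3 -m inch '[[0,0,0.003,0,0,0,80],[0,0,0.006,0,0,0,80],[0,0,0.008,0,0,0,80],[0,0,0.008,0,0,0,80]]'; python3 -m inch '[[0,0,0,0,0,0,50],[0,0,0,0,0,0,40],[0,0,0,0,0,0,40],[0,0,0,0,0,0,40],[0,0,0,0,0,0,40]]' 60
```

```text
time_s: 6.18
position: [0.4889, -0.4286, -0.0214]
eef_rot: [0.732, -0.681, -0.0, -0.001]
force: [0.2, -0.0, 1.2]
opening: 0.0682
time_s: 6.6
position: [0.4892, -0.4291, -0.0209]
eef_rot: [0.732, -0.681, 0.001, -0.001]
force: [-0.3, -0.1, 2.1]
opening: 0.049
```

```bash
python3 -m inch '[[0,0,-0.03,0,0,0,40],[0,0,-0.07,0,0,0,40],[0,0,-0.11,0,0,0,40],[0,0,-0.15,0,0,0,40],[0,0,-0.17,0,0,0,40]]' ; python3 -c "
from h import *
a=cv2.imread('pics/side0.png')[155:235,240:350];b=cv2.imread('pics/scene0.png')[195:275,285:385]
print(a.shape,b.shape)
cv2.imwrite('pics/pegs.png',np.vstack([cv2.resize(a,(770,560),interpolation=2)[:300*560//560] if 0 else cv2.resize(a,(412,300),interpolation=2),cv2.resize(b,(412,300),interpolation=2)]) if 0 else np.hstack([cv2.resize(a,(412,300),interpolation=2),cv2.resize(b,(375,300),interpolation=2)]))
go([.55,-.25,.15],-90)"
```

```text
time_s: 7.02
position: [0.49, -0.4299, 0.153]
eef_rot: [0.732, -0.681, 0.003, -0.001]
force: [1.6, -1.2, -4.6]
opening: 0.0486
(80, 110, 3) (80, 100, 3)
t7.02 pos [ 0.49   -0.4299  0.153 ] yaw -85.9 | shift mm [-175.2  -72.7    3. ] turn [-0.3 -0.1  4.1] open 0.0486 F [ 1.6 -1.2 -4.6]
```

View pics/pegs.png

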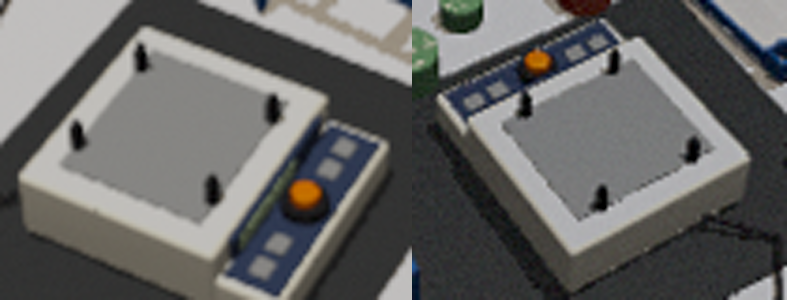

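```bash
cat > bal.py <<'E'
from h import *
from scipy.optimize import least_squares
sd={( -1,-1):(273,95),(-1,1):(212,176),(1,-1):(141,44),(1,1):(77,122)}
sc={(-1,-1):(114,92),(-1,1):(202,48),(1,-1):(190,186),(1,1):(282,138)}
C={n:cam(n) for n in("side","scene")}
def pj(n,X):
    f,cx,cy,Rm,t,_=C[n]; p=Rm@X+t; return np.array([cx+f*p[0]/p[2],cy+f*p[1]/p[2]])
def fit(names):
    def res(v):
        o=[]
        for n,D,ox,oy in(("side",sd,240,155),("scene",sc,285,195)):
            if n not in names: continue
            for (a,b),(u,w) in D.items():
                c,s=np.cos(v[2]),np.sin(v[2]); x,y=.062*a,.05*b
                o.append(pj(n,np.array([v[0]+c*x-s*y,v[1]+s*x+c*y,.104]))-np.array([u/3.75+ox,w/3.75+oy]))
        return np.ravel(o)
    q=least_squares(res,[.676,.054,0]);print(names,q.x[:2].round(4),np.degrees(q.x[2]).round(2),q.fun.round(1))
for n in (["side"],["scene"],["side","scene"]): fit(n)
print(ray("side",(306/3.75+240,183/3.75+155),.055),ray("scene",(126/3.75+285,55/3.75+195),.055))
E
python3 bal.py; python3 -m inch '[[-0.06,0.015,-0.01,0,0,2,40],[-0.1,0.015,-0.01,0,0,4,40],[-0.14,0.015,-0.01,0,0,4,40],[-0.18,0.015,-0.01,0,0,4,40],[-0.2,0.015,-0.01,0,0,4,40]]'
```

```text
['side'] [0.6778 0.0544] 1.38 [ 0.1  0.1  0.2  0.2 -0.1 -0.  -0.2 -0.2]
['scene'] [0.6755 0.0558] 1.3 [-0.2  0.1  0.2  0.3 -0.  -0.2  0.  -0.2]
['side', 'scene'] [0.6768 0.0551] 1.34 [ 0.3  0.3  0.4  0.4  0.1  0.2 -0.1  0.  -0.2  0.4  0.2  0.6  0.   0.2
  0.1  0.1]
[0.56875643 0.03411381 0.055     ] [0.54533791 0.06157366 0.055     ]
time_s: 7.43
position: [0.4586, -0.2273, 0.1616]
eef_rot: [0.708, -0.706, 0.0, -0.001]
force: [1.3, -0.1, -5.7]
opening: 0.0486
```

```bash
python3 -c "
from h import *
go([.676,.055,.13],-88.8)"
```

```text
t7.43 pos [ 0.4586 -0.2273  0.1616] yaw -89.8 | shift mm [-281.7 -218.1   32.2] turn [-0.1  0.  -1. ] open 0.0486 F [ 1.3 -0.1 -5.7]
```

```bash
python3 -m inch '[[-0.282,-0.218,0,0,0,-1,40],[-0.282,-0.218,0,0,0,-1,40],[-0.282,-0.218,0.01,0,0,-1,40],[-0.282,-0.218,0.02,0,0,-1,40],[-0.282,-0.218,0.03,0,0,-1,40]]'; python3 -c "
from h import *
go([.676,.055,.12],-88.8)"
```

```text
time_s: 7.85
position: [0.5853, -0.063, 0.1514]
eef_rot: [0.714, -0.7, -0.0, -0.0]
force: [0.6, -1.1, -5.5]
opening: 0.0489
t7.85 pos [ 0.5853 -0.063   0.1514] yaw -88.8 | shift mm [-116.1  -93.1   31.6] turn [-0.   0.1 -0. ] open 0.0489 F [ 0.6 -1.1 -5.5]
```

```bash
python3 -m inch '[[-0.04,-0.03,0.02,0,0,0,40],[-0.075,-0.06,0.03,0,0,0,40],[-0.116,-0.093,0.031,0,0,0,40],[-0.116,-0.093,0.031,0,0,0,40],[-0.116,-0.093,0.031,0,0,0,40]]';python3 -m inch '[[0,0,0,0,0,0,40],[0,0,0,0,0,0,40]]'; python3 -c "
from h import *
a=snap('side')[:,:,::-1][110:230,230:370];b=snap('scene')[:,:,::-1][170:290,260:400]
cv2.imwrite('pics/pl6.png',np.hstack([cv2.resize(x,(400,343),interpolation=2) for x in (a,b)]))
go([.676,.055,.10],-88.8)"
```

```text
time_s: 8.27
position: [0.6779, 0.0662, 0.1179]
eef_rot: [0.718, -0.696, -0.003, -0.003]
force: [0.4, 1.9, -4.6]
opening: 0.0488
time_s: 8.43
position: [0.676, 0.0686, 0.1157]
eef_rot: [0.719, -0.695, -0.005, -0.002]
force: [-0.6, 0.4, -5.5]
opening: 0.0487
t8.53 pos [0.6763 0.0655 0.1169] yaw -88.3 | shift mm [10.6  0.6 16.8] turn [0.1 0.5 0.5] open 0.0488 F [ 0.1 -0.6 -5.1]
```

View pics/pl6.png

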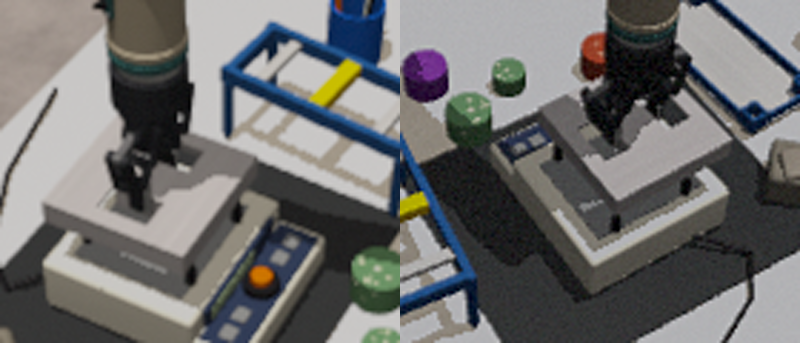

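```bash
python3 -m inch '[[0.005,0,0,0,0,0.5,40],[0.0105,0.0005,0.01,0,0.4,0.5,40],[0.0105,0.0005,0.025,0,0.4,0.5,40],[0.0105,0.0005,0.025,0,0.4,0.5,40],[0.0105,0.0005,0.025,0,0.4,0.5,40]]'; python3 -c "
from h import *
go([.676,.055,.060],-88.8)"
```

```text
time_s: 8.95
position: [0.6747, 0.0537, 0.0906]
eef_rot: [0.714, -0.7, -0.002, 0.002]
force: [0.1, 0.8, -6.6]
opening: 0.0485
t8.95 pos [0.6747 0.0537 0.0906] yaw -88.9 | shift mm [-1.2 -1.5 30.6] turn [ 0.3  0.  -0.1] open 0.0485 F [ 0.1  0.8 -6.6]
```

```bash
python3 -m inch '[[-0.001,-0.001,0.004,0.3,0,0,40],[-0.001,-0.0015,0.008,0.3,0,0,40],[-0.001,-0.0015,0.012,0.3,0,0,40],[-0.001,-0.0015,0.015,0.3,0,0,40]]'; python3 -c "
from h import *
go([.676,.055,.060],-88.8)"
```

```text
time_s: 9.28
position: [0.6761, 0.0549, 0.0754]
eef_rot: [0.714, -0.7, -0.0, -0.0]
force: [-0.1, 0.9, -5.9]
opening: 0.0487
t9.28 pos [0.6761 0.0549 0.0754] yaw -88.9 | shift mm [-0.1  0.1 15.4] turn [-0.   0.  -0.1] open 0.0487 F [-0.1  0.9 -5.9]
```

```bash
python3 -m inch '[[0,0,0.004,0,0,0,40],[0,0,0.008,0,0,0,40],[0,0,0.012,0,0,0,40],[0,0,0.014,0,0,0,40],[0,0,0.014,0,0,0,40]]'; python3 -m inch '[[0,0,0.001,0,0,0,40],[0,0,0.002,0,0,0,40]]'
```

```text
time_s: 9.7
position: [0.6756, 0.0549, 0.0606]
eef_rot: [0.714, -0.7, -0.001, 0.0]
force: [-1.4, 0.1, -5.6]
opening: 0.0485
time_s: 9.87
position: [0.676, 0.0548, 0.06]
eef_rot: [0.714, -0.7, -0.0, -0.0]
force: [-5.0, 0.1, 9.6]
opening: 0.0485
```

```bash
python3 -m inch '[[0,0,0,0,0,0,60],[0,0,0,0,0,0,80],[0,0,0,0,0,0,80],[0,0,-0.02,0,0,0,80],[0,0,-0.06,0,0,0,80]]'; python3 -m inch '[[0,0.03,-0.05,0,0,0,80],[0,0.06,-0.06,0,0,0,0],[0,0.1,-0.06,0,0,0,0],[0,0.118,-0.06,0,0,0,0],[0,0.118,-0.06,0,0,0,0]]';python3 -c "
from h import *
go([.558,.0523,.06],-88.8)
snap('scene');snap('side')
for n in('scene','side'): print(n,[(d['xy'],d['p']) for d in recognise(n,'platter')],[(d['xy'],d['p']) for d in recognise(n,'zero_key_top')])"
```

```text
time_s: 10.28
position: [0.6723, 0.0547, 0.1159]
eef_rot: [0.714, -0.7, -0.003, 0.004]
force: [0.3, 0.1, -0.1]
opening: 0.0684
time_s: 10.7
position: [0.5504, 0.0523, 0.1783]
eef_rot: [0.714, -0.7, -0.004, 0.004]
force: [-0.3, 0.4, -0.1]
opening: 0.02
t10.70 pos [0.5504 0.0523 0.1783] yaw -88.8 | shift mm [  0.2  -9.  118.2] turn [ 0.7  0.  -0. ] open 0.02 F [-0.3  0.4 -0.1]
scene [([338.4, 228.7], 0.7), ([255.5, 248.3], 0.33)] []
side [([281.0, 184.7], 0.86)] [([320.5, 206.7], 0.38)]
```

```bash
python3 -c "
from h import *
print(proj('side',[.558,.0523,.055]),proj('scene',[.558,.0523,.055]))
for fn in('side','scene'):
  a=cv2.imread('pics/%s0.png'%fn); m=cv2.inRange(cv2.cvtColor(a,cv2.COLOR_BGR2HSV),(8,150,120),(20,255,255))
  n,l,s,c=cv2.connectedComponentsWithStats(m); 
  for i in range(1,n):
    if s[i,4]>8 and 190<s[i,1]<220 and 300<s[i,0]<330: print(fn,s[i],c[i],ray(fn,c[i],.054))
"; python3 -m inch '[[0,-0.009,0.03,0.7,0,0,0],[0,-0.009,0.07,0.7,0,0,0],[0,-0.009,0.09,0.7,0,0,0],[0,-0.009,0.09,0.7,0,0,0],[0,-0.009,0.09,0.7,0,0,0]]'
```

```text
[321.84833246 209.06992913] [318.2461689  212.86777516]
side [318 203   8   7  42] [320.97619048 205.88095238] [0.56677598 0.04163303 0.054     ]
scene [315 209   7   4  24] [318.  210.5] [0.54696093 0.05800954 0.054     ]
time_s: 11.42
position: [0.5643, 0.0523, 0.0856]
eef_rot: [0.714, -0.7, 0.001, -0.0]
force: [1.4, -0.1, 0.7]
opening: -0.0002
```

```bash
python3 -m inch '[[0,0.004,0.01,0,0,0,0],[0,0.005,0.025,0,0,0,0],[0,0.005,0.03,0,0,0,0],[0,0.005,0.03,0,0,0,0]]'; python3 -m inch '[[0,0,0.003,0,0,0,0],[0,0,0.006,0,0,0,0],[0,0,0.009,0,0,0,0]]'
```

```text
time_s: 11.75
position: [0.5599, 0.0521, 0.056]
eef_rot: [0.714, -0.7, 0.001, -0.0]
force: [0.5, -0.7, -0.2]
opening: -0.0003
time_s: 12.0
position: [0.561, 0.0523, 0.0478]
eef_rot: [0.714, -0.7, 0.001, -0.001]
force: [1.2, -0.3, -0.4]
opening: 0.0002
```

```bash
python3 -m inch '[[0,0.002,0.002,0,0,0,0],[0,0.002,0.004,0,0,0,0],[0,0.002,0.005,0,0,0,0]]'; python3 -m inch '[[0,0,0.002,0,0,0,0],[0,0,0.004,0,0,0,0],[0,0,0.005,0,0,0,0]]'
```

```text
time_s: 12.25
position: [0.5589, 0.0522, 0.0427]
eef_rot: [0.714, -0.7, 0.001, -0.001]
force: [-0.1, -0.1, -0.5]
opening: 0.0001
time_s: 12.5
position: [0.5589, 0.0522, 0.0377]
eef_rot: [0.714, -0.7, 0.001, -0.001]
force: [-0.4, -0.1, 3.7]
opening: 0.0005
```

```bash
python3 -m inch '[[0,0,0.002,0,0,0,0],[0,0,0.004,0,0,0,0],[0,0,0.005,0,0,0,0]]'
```

```text
time_s: 12.75
position: [0.5591, 0.0522, 0.0366]
eef_rot: [0.714, -0.7, 0.001, -0.002]
force: [-11.6, -1.2, 44.9]
opening: -0.0003
```

```bash
python3 -m inch '[[0,0,-0.04,0,0,0,0],[0,0,-0.08,0,0,0,0],[-0.04,0.03,-0.12,0,0,0,100],[-0.08,0.06,-0.16,0,0,0,100],[-0.11,0.09,-0.18,0,0,0,100]]';python3 -c "
from h import *
go([.42,.2,.28],-88.8)"
```

```text
time_s: 13.17
position: [0.4953, 0.13, 0.192]
eef_rot: [0.713, -0.701, 0.002, -0.003]
force: [0.2, 0.1, 0.4]
opening: 0.0356
t13.17 pos [0.4953 0.13   0.192 ] yaw -89.0 | shift mm [-71.4  73.5 -88.4] turn [-0.4  0.1 -0.2] open 0.0356 F [0.2 0.1 0.4]
```

```bash
python3 -m inch '[[-0.071,0.073,-0.088,0,0,0,100],[-0.071,0.073,-0.088,0,0,0,100],[-0.071,0.073,-0.088,0,0,0,100],[-0.071,0.073,-0.088,0,0,0,100],[-0.071,0.073,-0.088,0,0,0,100]]';python3 -m inch '[[0,0,0,0,0,0,100],[0,0,0,0,0,0,100],[0,0,0,0,0,0,100]]';python3 -c "
from h import *
go([.42,.2,.28],-88.8); wsnap('w7.png',s=1.25)
for q in('slice_red','slice_green','slice_grey','base_tray','tray_sockets','balance','platter'): print(q,[(d['xy'],d['p']) for d in recognise('wrist',q)])"
```

```text
time_s: 13.58
position: [0.42, 0.2025, 0.2817]
eef_rot: [0.715, -0.699, 0.002, -0.005]
force: [-0.6, -0.0, -1.1]
opening: 0.0855
time_s: 13.83
position: [0.4204, 0.201, 0.2804]
eef_rot: [0.714, -0.7, 0.002, -0.004]
force: [1.0, -0.1, 0.5]
opening: 0.0857
t13.83 pos [0.4204 0.201  0.2804] yaw -88.9 | shift mm [1.  0.5 0.4] turn [-0.5  0.1 -0.1] open 0.0857 F [ 1.  -0.1  0.5]
slice_red [([340.8, 137.5], 0.68)]
slice_green [([489.4, 207.5], 0.83), ([495.8, 137.6], 0.6)]
slice_grey [([442.7, 50.2], 0.75)]
base_tray [([233.7, 85.0], 0.77)]
tray_sockets [([230.5, 81.5], 0.76), ([338.9, 137.6], 0.58)]
balance [([442.7, 47.9], 0.97)]
platter [([468.9, 9.1], 0.93), ([233.7, 84.7], 0.71)]
```

View pics/w7.png

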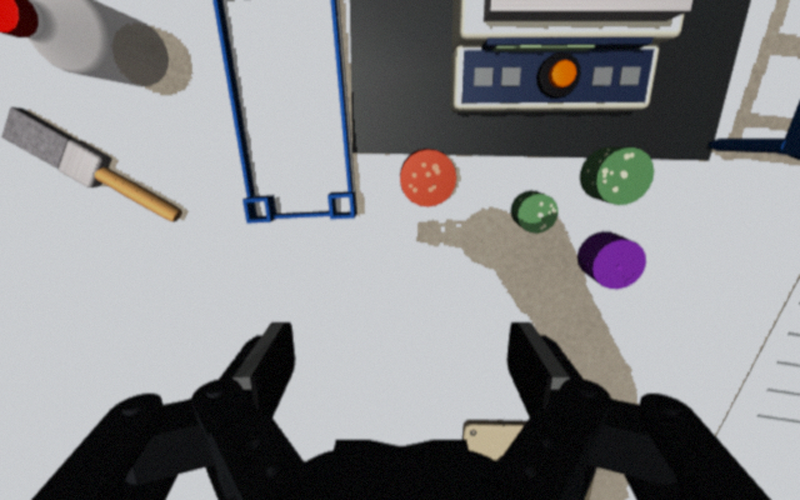

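```bash
python3 -c "
from h import *
w=lambda x,y,z:print(wray((x/1.25,y/1.25),z).round(4))
w(429,177,.042);w(623,175,.042);w(259,209,.036);w(342,205,.036)
for p in((220,0),(334,0)): w(*p,.028)
from scipy.ndimage import label
a=cv2.imread('pics/w7.png');h=cv2.cvtColor(a,cv2.COLOR_BGR2HSV)
m=cv2.inRange(h,(0,120,120),(10,255,255))|cv2.inRange(h,(172,120,120),(180,255,255));m[:,:350]=0
n,l,s,c=cv2.connectedComponentsWithStats(m)
for i in range(1,n):
  if s[i,4]>300: print(s[i],c[i])
go([.455,.174,.05],-89)
"
```

```text
[0.4567 0.1726 0.042 ]
[ 0.4634 -0.0382  0.042 ]
[0.4162 0.364  0.036 ]
[0.4228 0.2693 0.036 ]
[0.6235 0.3862 0.028 ]
[0.6258 0.2732 0.028 ]
[ 401  150   56   56 2400] [427.87541667 177.42291667]
t14.23 pos [0.4201 0.2023 0.2815] yaw -88.7 | shift mm [ 30.  -31.8 231.7] turn [-0.6  0.2  0.3] open 0.0855 F [-0.6  0.1  0. ]
```

```bash
python3 -m inch '[[0.015,-0.016,0.04,-0.6,0,0,100],[0.03,-0.033,0.08,-0.6,0,0,100],[0.03,-0.033,0.12,-0.6,0,0,100],[0.03,-0.033,0.16,-0.6,0,0,100],[0.03,-0.033,0.19,-0.6,0,0,100]]' 40;python3 -m inch '[[0,0,0.02,0,0,0,100],[0,0,0.03,0,0,0,100],[0,0,0.03,0,0,0,100]]';python3 -c "
from h import *
go([.4565,.173,-.018],-89)"
```

```text
time_s: 14.65
position: [0.4556, 0.173, 0.0894]
eef_rot: [0.714, -0.7, -0.001, -0.001]
force: [0.0, 0.2, -0.2]
opening: 0.0854
time_s: 14.9
position: [0.4543, 0.1725, 0.0575]
eef_rot: [0.714, -0.7, -0.002, 0.001]
force: [0.2, -0.1, -1.0]
opening: 0.0853
t14.90 pos [0.4543 0.1725 0.0575] yaw -88.8 | shift mm [-0.3 -2.6 75.5] turn [0.3 0.1 0.2] open 0.0853 F [ 0.2 -0.1 -1. ]
```

```bash
python3 -m inch '[[0,-0.0026,0.025,0.3,0,0,100],[0,-0.0026,0.05,0.3,0,0,100],[0,-0.0026,0.07,0.3,0,0,100],[0,-0.0026,0.0755,0.3,0,0,100],[0,-0.0026,0.0755,0.3,0,0,100]]' 40;python3 -m inch '[[0,0,0,0,0,0,60],[0,0,0,0,0,0,60],[0,0,0,0,0,0,60],[0,0,0,0,0,0,60],[0,0,0,0,0,0,60]]' 40;python3 -c "
from h import *
go([.4565,.173,-.018],-89)"
```

```text
time_s: 15.32
position: [0.4568, 0.1729, -0.0178]
eef_rot: [0.714, -0.7, -0.0, -0.001]
force: [0.7, 0.2, -0.1]
opening: 0.0851
time_s: 15.73
position: [0.4582, 0.1734, -0.0159]
eef_rot: [0.714, -0.7, 0.0, -0.002]
force: [-0.7, -0.3, 4.6]
opening: 0.0611
t15.73 pos [ 0.4582  0.1734 -0.0159] yaw -88.8 | shift mm [0.4 1.8 2.1] turn [-0.2  0.2  0.2] open 0.0611 F [-0.7 -0.3  4.6]
```

```bash
python3 -m inch '[[0,0,-0.04,0,0,0,60],[0,0,-0.08,0,0,0,60],[0,0,-0.12,0,0,0,60],[0.01,-0.02,-0.16,0,0,0,60],[0.03,-0.05,-0.16,0,0,0,60]]' 40;python3 -c "
from h import *
go([.677,.055,.125],-89)"
```

```text
time_s: 16.15
position: [0.5086, 0.1486, 0.1514]
eef_rot: [0.717, -0.697, 0.001, -0.007]
force: [1.9, 1.7, -4.9]
opening: 0.061
t16.15 pos [0.5086 0.1486 0.1514] yaw -88.4 | shift mm [  98.5 -165.4   27.4] turn [-0.6  0.5  0.6] open 0.061 F [ 1.9  1.7 -4.9]
```

```bash
python3 -m inch '[[0.02,-0.034,0,0,0,0,60],[0.04,-0.067,0,0,0,0,60],[0.06,-0.1,0,0,0,0,60],[0.08,-0.133,0.01,0,0,0,60],[0.098,-0.165,0.02,-0.6,0.5,0.6,60]]' 40;python3 -m inch '[[0,-0.012,0,0,0,0,60],[0,-0.012,0,0,0,0,60],[0,-0.012,0,0,0,0,60]]';python3 -c "
from h import *
go([.677,.055,.115],-89)"
```

```text
time_s: 16.57
position: [0.6779, 0.0528, 0.1342]
eef_rot: [0.713, -0.702, 0.001, -0.001]
force: [0.1, -0.4, -4.4]
opening: 0.0605
time_s: 16.82
position: [0.6893, 0.0529, 0.1342]
eef_rot: [0.712, -0.702, 0.0, -0.0]
force: [-0.5, 0.3, -3.1]
opening: 0.0606
t16.82 pos [0.6893 0.0529 0.1342] yaw -89.1 | shift mm [-2.3 12.3 19.2] turn [-0.1 -0.  -0.1] open 0.0606 F [-0.5  0.3 -3.1]
```

```bash
python3 -m inch '[[-0.001,0.006,0.01,0,0,0,60],[-0.002,0.012,0.019,0,0,0,60],[-0.002,0.012,0.025,0,0,0,60],[-0.002,0.012,0.032,0,0,0,60],[-0.002,0.012,0.034,0,0,0,60]]' 40;python3 -c "
from h import *
go([.677,.055,.093],-89)"
```

```text
time_s: 17.23
position: [0.6764, 0.0554, 0.0997]
eef_rot: [0.713, -0.701, -0.0, -0.0]
force: [0.0, 0.1, -3.5]
opening: 0.061
t17.23 pos [0.6764 0.0554 0.0997] yaw -89.1 | shift mm [ 0.4 -0.6  6.7] turn [-0.   0.  -0.1] open 0.061 F [ 0.   0.1 -3.5]
```

```bash
python3 -m inch '[[0,0,0.002,0,0,0,60],[0,0,0.004,0,0,0,60],[0,0,0.0055,0,0,0,60],[0,0,0.006,0,0,0,60]]' 40
```

```text
time_s: 17.57
position: [0.6765, 0.0554, 0.0937]
eef_rot: [0.713, -0.701, 0.0, -0.0]
force: [-0.5, 0.3, -3.7]
opening: 0.061
```

```bash
python3 -m inch '[[0,0,0.001,0,0,0,60],[0,0,0.002,0,0,0,60]]' 40
```

```text
time_s: 17.73
position: [0.6766, 0.0554, 0.0931]
eef_rot: [0.713, -0.701, 0.0, -0.0]
force: [-4.9, -0.6, 11.3]
opening: 0.0608
```

```bash
python3 -m inch '[[0,0,-0.0005,0,0,0,75],[0,0,-0.0005,0,0,0,90],[0,0,-0.0005,0,0,0,90],[0,0,-0.03,0,0,0,90],[0,0,-0.06,0,0,0,90]]' 40; python3 -m inch '[[0,0,0,0,0,0,90],[0,0,0,0,0,0,90],[0,0,0,0,0,0,90],[0,0,0,0,0,0,90],[0,0,0,0,0,0,90]]';python3 -c "
from h import *
b=snap('scene');a=snap('side');snap('wrist')
a=a[:,:,::-1][110:230,210:350];b=b[:,:,::-1][170:290,270:410]
cv2.imwrite('pics/red8.png',np.hstack([cv2.resize(x,(400,343),interpolation=2) for x in (a,b)]))
for q in('slice_red','platter_strip'): print([(d['xy'],d['p'],ray('wrist',d['xy'],z)) for d in recognise('wrist',q) for z in (.151,)])
go([.677,.055,.093],-89)"
python3 -m inch '[[0,0,0,0,0,0,90],[0,0,0,0,0,0,90],[0,0,0,0,0,0,90],[0,0,0,0,0,0,90],[0,0,0,0,0,0,90]]';python3 -m inch '[[0,0,0,0,0,0,90],[0,0,0,0,0,0,90],[0,0,0,0,0,0,90],[0,0,0,0,0,0,90],[0,0,0,0,0,0,90]]';python3 -m inch '[[0,0,0,0,0,0,90],[0,0,0,0,0,0,90],[0,0,0,0,0,0,90],[0,0,0,0,0,0,90],[0,0,0,0,0,0,90]]';python3 -m inch '[[0,0,0,0,0,0,90],[0,0,0,0,0,0,90],[0,0,0,0,0,0,90],[0,0,0,0,0,0,90],[0,0,0,0,0,0,90]]'
```

```text
time_s: 18.15
position: [0.6751, 0.0552, 0.1518]
eef_rot: [0.713, -0.701, -0.001, 0.001]
force: [0.7, 0.3, -0.3]
opening: 0.0766
time_s: 18.57
position: [0.6742, 0.0552, 0.1506]
eef_rot: [0.713, -0.701, -0.002, 0.002]
force: [0.4, -0.8, -0.0]
opening: 0.077
[([318.6, 230.1], 0.82, array([0.67947424, 0.05744304, 0.151     ])), ([286.5, 190.9], 0.63, array([0.70468814, 0.0770986 , 0.151     ]))]
[([323.6, 161.1], 0.57, array([0.72313002, 0.05519058, 0.151     ])), ([321.3, 307.4], 0.41, array([0.62174697, 0.05472494, 0.151     ]))]
t18.82 pos [0.6749 0.0552 0.1513] yaw -89.1 | shift mm [ 0.3 -2.4 58.3] turn [ 0.3 -0.  -0.1] open 0.0764 F [-0.1 -0.   0.7]
time_s: 19.23
position: [0.6749, 0.0552, 0.1514]
eef_rot: [0.713, -0.701, -0.002, 0.002]
force: [0.1, 0.8, 0.2]
opening: 0.0771
time_s: 19.65
position: [0.6749, 0.0552, 0.1514]
eef_rot: [0.713, -0.701, -0.002, 0.002]
force: [-0.4, 1.1, 0.7]
opening: 0.0766
time_s: 20.07
position: [0.6749, 0.0552, 0.1514]
eef_rot: [0.713, -0.701, -0.002, 0.002]
force: [-0.7, -1.1, -0.0]
opening: 0.0769
time_s: 20.48
position: [0.6749, 0.0552, 0.1514]
eef_rot: [0.713, -0.701, -0.002, 0.002]
force: [-0.6, 0.0, 1.0]
opening: 0.0772
```

View pics/red8.png

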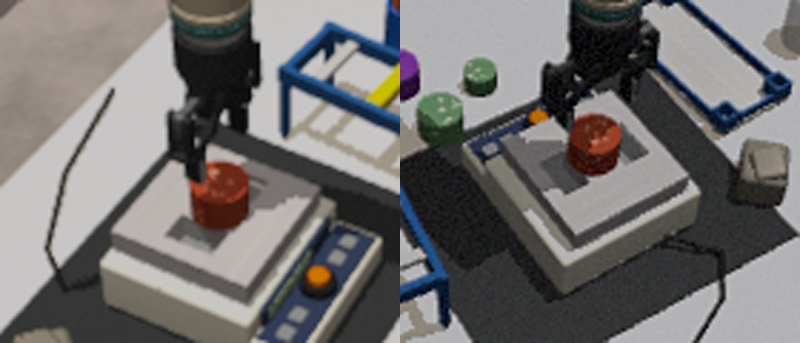

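```bash
python3 -m inch '[[0,-0.002,0.025,0.3,0,0,90],[0,-0.002,0.045,0.3,0,0,90],[0,-0.002,0.058,0.3,0,0,90],[0,-0.002,0.058,0.3,0,0,90],[0,-0.002,0.058,0.3,0,0,90]]' 40; python3 -m inch '[[0,0,0,0,0,0,60],[0,0,0,0,0,0,60],[0,0,0,0,0,0,60],[0,0,0,0,0,0,60]]' 40; python3 -m inch '[[0,0,-0.02,0,0,0,60],[0,0,-0.06,0,0,0,60],[-0.02,0,-0.08,0,0,0,60],[-0.06,0,-0.08,0,0,0,60],[-0.1,0.01,-0.08,0,0,0,60]]';python3 -c "
from h import *
go([.605,.329,.15],-86)"
```

```text
time_s: 20.9
position: [0.6763, 0.0552, 0.0929]
eef_rot: [0.713, -0.701, -0.0, 0.0]
force: [0.1, 0.7, 0.0]
opening: 0.0768
time_s: 21.23
position: [0.6775, 0.0553, 0.0944]
eef_rot: [0.713, -0.701, 0.001, -0.001]
force: [0.1, 0.1, 4.2]
opening: 0.0607
time_s: 21.65
position: [0.6688, 0.1534, 0.1765]
eef_rot: [0.711, -0.703, 0.003, -0.003]
force: [-0.2, 1.0, -3.2]
opening: 0.0608
t21.65 pos [0.6688 0.1534 0.1765] yaw -89.4 | shift mm [-176.3   62.2   25.9] turn [-0.5 -0.  -3.4] open 0.0608 F [-0.2  1.  -3.2]
```

```bash
python3 -m inch '[[-0.04,0.015,0,0,0,-3.4,60],[-0.08,0.03,0,0,0,-3.4,60],[-0.12,0.045,0.02,0,0,-3.4,60],[-0.16,0.06,0.04,0,0,-3.4,60],[-0.176,0.062,0.06,-0.5,0,-3.4,60]]';python3 -m inch '[[0,0,0.02,0,0,0,60],[0,0,0.04,0,0,0,60],[0,0,0.04,0,0,0,60]]';python3 -c "
from h import *
go([.605,.329,.0],-86)"
```

```text
time_s: 22.07
position: [0.6025, 0.3342, 0.1165]
eef_rot: [0.733, -0.68, -0.001, -0.001]
force: [-0.7, 1.2, -3.6]
opening: 0.0611
time_s: 22.32
position: [0.5979, 0.3335, 0.0713]
eef_rot: [0.734, -0.68, -0.003, 0.004]
force: [-0.7, -1.4, -4.4]
opening: 0.0608
t22.32 pos [0.5979 0.3335 0.0713] yaw -85.6 | shift mm [ 5.  -7.5 71.2] turn [ 0.6 -0.1  0.4] open 0.0608 F [-0.7 -1.4 -4.4]
```

```bash
python3 -m inch '[[0.005,-0.006,0.01,0.6,0,0.4,60],[0.005,-0.0075,0.03,0.6,0,0.4,60],[0.005,-0.0075,0.05,0.6,0,0.4,60],[0.005,-0.0075,0.06,0.6,0,0.4,60],[0.005,-0.0075,0.065,0.6,0,0.4,60]]';python3 -c "
from h import *
a=snap('wrist')
go([.605,.329,-.003],-86)"
```

```text
time_s: 22.73
position: [0.6044, 0.3277, 0.005]
eef_rot: [0.731, -0.683, 0.0, 0.002]
force: [-0.2, 0.0, -2.5]
opening: 0.061
t22.78 pos [0.6044 0.328  0.0049] yaw -86.1 | shift mm [-1.  -0.6  7.9] turn [ 0.1 -0.1 -0.1] open 0.061 F [ 0.4 -0.  -3.4]
```

```bash
python3 -m inch '[[-0.001,0,0.003,0,0,0,60],[-0.001,0,0.005,0,0,0,60],[-0.001,0,0.007,0,0,0,60],[-0.001,0,0.0085,0,0,0,60]]'; python3 -m inch '[[0,0,0.0005,0,0,0,60],[0,0,0.001,0,0,0,60]]'
```

```text
time_s: 23.12
position: [0.6049, 0.3293, -0.0026]
eef_rot: [0.731, -0.682, 0.0, 0.001]
force: [-5.2, -2.6, 12.9]
opening: 0.061
time_s: 23.28
position: [0.6055, 0.3297, -0.0025]
eef_rot: [0.731, -0.682, 0.001, 0.0]
force: [-1.8, -0.5, 5.1]
opening: 0.0608
```

```bash
python3 -m inch '[[0,0,0,0,0,0,75],[0,0,0,0,0,0,82],[0,0,-0.01,0,0,0,82],[0,0,-0.04,0,0,0,82],[0,0,-0.08,0,0,0,82]]';python3 -c "
from h import *
go([.43,.1,.2],-89)"
```

```text
time_s: 23.7
position: [0.6031, 0.3285, 0.0758]
eef_rot: [0.731, -0.682, -0.0, 0.003]
force: [0.0, 0.5, 0.5]
opening: 0.07
t23.70 pos [0.6031 0.3285 0.0758] yaw -86.1 | shift mm [ 216.6  188.9 -122.4] turn [ 0.3 -0.2  2.9] open 0.07 F [0.  0.5 0.5]
```

```bash
python3 -m inch '[[0.02,0.03,-0.03,0,0,2.9,100],[0.03,0.07,-0.07,0,0,2.9,100],[0.05,0.11,-0.11,0,0,2.9,100],[0.06,0.14,-0.15,0,0,2.9,100],[0.07,0.17,-0.19,0,0,2.9,100]]';python3 -m inch '[[0.03,0.03,-0.08,0,0,0,100],[0.04,0.03,-0.08,0,0,0,100],[0.04,0.03,-0.08,0,0,0,100],[0.04,0.03,-0.08,0,0,0,100],[0.04,0.03,-0.08,0,0,0,100]]';python3 -m inch '[[0,0,0,0,0,0,100],[0,0,0,0,0,0,100],[0,0,0,0,0,0,100],[0,0,0,0,0,0,100]]';python3 -c "
from h import *
go([.43,.1,.2],-89);wsnap('w9.png',s=1.25);
for q in('slice_red','slice_green','base_tray'): print(q,[(d['xy'],d['p']) for d in recognise('wrist',q)])"
```

```text
time_s: 24.12
position: [0.4718, 0.2617, 0.2241]
eef_rot: [0.713, -0.701, -0.0, 0.003]
force: [0.6, 0.8, -0.1]
opening: 0.0851
time_s: 24.53
position: [0.4432, 0.2217, 0.3054]
eef_rot: [0.713, -0.701, -0.0, 0.002]
force: [0.2, 0.7, -0.9]
opening: 0.0851
time_s: 24.87
position: [0.443, 0.222, 0.3041]
eef_rot: [0.713, -0.701, -0.0, 0.003]
force: [0.1, -0.1, 0.4]
opening: 0.0852
t24.87 pos [0.443  0.222  0.3041] yaw -89.0 | shift mm [121.3  14.7 104.6] turn [ 0.3 -0.2  0. ] open 0.0852 F [ 0.1 -0.1  0.4]
slice_red [([236.5, 37.5], 0.8)]
slice_green [([434.3, 176.9], 0.74), ([488.4, 213.4], 0.61), ([493.8, 148.4], 0.59)]
base_tray [([252.2, 103.6], 0.72)]
```

View pics/w9.png

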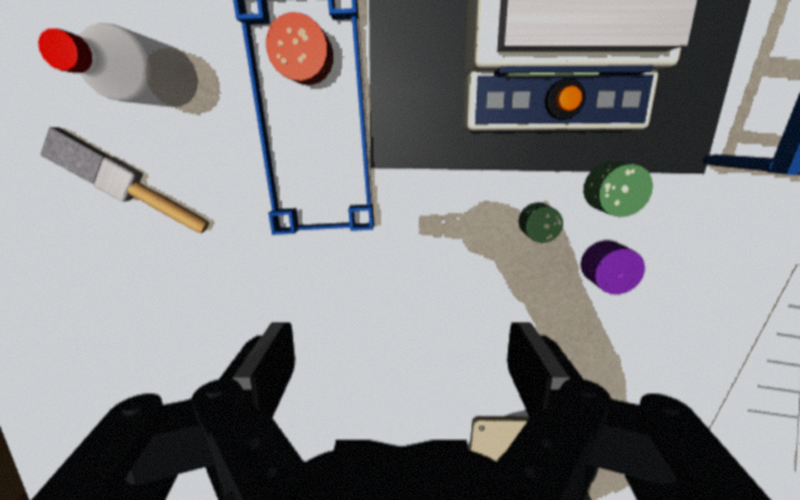

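```bash
python3 -c "
from h import *
w=lambda x,y,z:wray((x/1.25,y/1.25),z)
S=[w(*p,.036) for p in((283,220),(361,216),(250,7),(343,5))];print(np.array(S).round(4),np.mean(S,0))
print('red',w(296,45,.054),'green',w(626,190,.042))
d=S[2]+S[3]-S[0]-S[1];print(np.degrees(np.arctan2(d[1],d[0])))
go([.464,-.039,.06],-89)"
```

```text
[[0.4181 0.3643 0.036 ]
 [0.4247 0.2697 0.036 ]
 [0.6408 0.3801 0.036 ]
 [0.6444 0.2849 0.036 ]] [0.53199476 0.32476296 0.036     ]
red [0.60355939 0.33093036 0.054     ] green [ 0.46258652 -0.04073447  0.042     ]
4.009836576027511
t25.07 pos [0.4432 0.2218 0.3049] yaw -89.0 | shift mm [260.4 -17.1 245.6] turn [ 0.2 -0.2 -0. ] open 0.0857 F [ 0.1  0.2 -0.2]
```

```bash
python3 -m inch '[[0.042,-0.004,0.02,0,0,0,100],[0.083,-0.008,0.05,0,0,0,100],[0.12,-0.012,0.08,0,0,0,100],[0.16,-0.016,0.1,0,0,0,100],[0.2,-0.018,0.12,0,0,0,100]]';python3 -c "
from h import *
go([.463,-.0395,.06],-89)"
```

```text
time_s: 25.48
position: [0.4622, 0.0441, 0.1966]
eef_rot: [0.714, -0.701, -0.0, 0.002]
force: [0.6, -0.5, 0.9]
opening: 0.0853
t25.48 pos [0.4622 0.0441 0.1966] yaw -88.9 | shift mm [ 83.2   0.4 136.8] turn [ 0.2 -0.2  0.1] open 0.0853 F [ 0.6 -0.5  0.9]
```

```bash
python3 -m inch '[[0.04,0,0.02,0,0,0,100],[0.083,0,0.05,0,0,0,100],[0.083,0,0.09,0,0,0,100],[0.083,0,0.12,0,0,0,100],[0.083,0,0.13,0,0,0,100]]';python3 -m inch '[[0,0,0,0,0,0,100],[0,0,0,0,0,0,100]]';python3 -c "
from h import *
snap('side');snap('scene')
for n in ('side','scene'): print([(d['xy'],round(d['p'],2)) for d in recognise(n,'slice_green')],proj(n,[.463,-.039,.03]))
go([.463,-.0395,-.018],-89)"
```

```text
time_s: 25.9
position: [0.4603, -0.0409, 0.0626]
eef_rot: [0.712, -0.702, -0.003, 0.005]
force: [-0.3, 0.6, 0.2]
opening: 0.0857
time_s: 26.07
position: [0.4594, -0.0412, 0.0617]
eef_rot: [0.712, -0.702, -0.003, 0.006]
force: [-0.1, -0.5, 1.0]
opening: 0.0855
[([361.1, 209.2], 0.66), ([391.3, 216.6], 0.65), ([361.6, 234.0], 0.59), ([302.0, 215.7], 0.45)] [362.84919713 206.54442715]
[([286.8, 213.7], 0.68), ([296.5, 195.0], 0.42)] [284.24029102 210.12583149]
t26.27 pos [ 0.4616 -0.0406  0.0638] yaw -89.1 | shift mm [-1.4 -2.  81.8] turn [ 0.4 -0.2 -0.1] open 0.0856 F [-0.3  0.6 -0.5]
```

```bash
python3 -m inch '[[-0.001,-0.002,0.025,0.4,0,0,100],[-0.001,-0.002,0.05,0.4,0,0,100],[-0.001,-0.002,0.07,0.4,0,0,100],[-0.001,-0.002,0.081,0.4,0,0,100],[-0.001,-0.002,0.081,0.4,0,0,100]]' 40;python3 -m inch '[[0,0,0,0,0,0,60],[0,0,0,0,0,0,60],[0,0,0,0,0,0,60],[0,0,0,0,0,0,60],[0,0,0,0,0,0,60]]' 40;python3 -m inch '[[0,0,-0.04,0,0,0,60],[0,0,-0.08,0,0,0,60],[0,0,-0.12,0,0,0,60],[-0.01,-0.02,-0.16,0,0,0,60],[-0.02,-0.04,-0.16,0,0,0,60]]';python3 -c "
from h import *
go([.677,.055,.125],-89)"
```

```text
time_s: 26.68
position: [0.4637, -0.0395, -0.0173]
eef_rot: [0.713, -0.701, 0.001, 0.001]
force: [-0.0, 2.0, 0.6]
opening: 0.0855
time_s: 27.1
position: [0.4647, -0.0393, -0.0162]
eef_rot: [0.713, -0.701, 0.002, -0.0]
force: [-0.3, 1.1, 6.4]
opening: 0.0609
time_s: 27.52
position: [0.5057, -0.0199, 0.1499]
eef_rot: [0.712, -0.702, 0.005, -0.003]
force: [1.9, -0.7, -2.8]
opening: 0.0609
t27.52 pos [ 0.5057 -0.0199  0.1499] yaw -89.2 | shift mm [ -72.6 -172.    26.6] turn [-0.6 -0.2 -0.2] open 0.0609 F [ 1.9 -0.7 -2.8]
```

```bash
python3 -m inch '[[-0.015,-0.034,0,0,0,0,60],[-0.03,-0.068,0,0,0,0,60],[-0.045,-0.102,0,0,0,0,60],[-0.06,-0.136,0.01,0,0,0,60],[-0.073,-0.172,0.02,-0.6,-0.2,-0.2,60]]' 40;python3 -m inch '[[0,0,0,0,0,0,60],[0,0,0,0,0,0,60],[0,0,0,0,0,0,60]]';python3 -c "
from h import *
go([.677,.055,.1],-89)"
```

```text
time_s: 27.93
position: [0.6773, 0.0575, 0.1318]
eef_rot: [0.713, -0.701, -0.001, -0.0]
force: [0.2, 0.4, -2.2]
opening: 0.0606
time_s: 28.18
position: [0.6758, 0.0566, 0.1309]
eef_rot: [0.713, -0.701, -0.001, 0.001]
force: [-0.3, -0.8, -2.2]
opening: 0.0612
t28.18 pos [0.6758 0.0566 0.1309] yaw -89.0 | shift mm [ 1.7 -1.3 30.9] turn [ 0.2  0.  -0. ] open 0.0612 F [-0.3 -0.8 -2.2]
```

```bash
python3 -m inch '[[0.001,-0.001,0.01,0.2,0,0,60],[0.001,-0.001,0.02,0.2,0,0,60],[0.001,-0.001,0.029,0.2,0,0,60],[0.001,-0.001,0.033,0.2,0,0,60],[0.001,-0.001,0.035,0.2,0,0,60]]' 40;python3 -m inch '[[0,0,0.001,0,0,0,60],[0,0,0.002,0,0,0,60],[0,0,0.003,0,0,0,60]]' 40
```

```text
time_s: 28.6
position: [0.6755, 0.0557, 0.0947]
eef_rot: [0.713, -0.701, -0.001, 0.0]
force: [-0.6, -0.7, -3.9]
opening: 0.0609
time_s: 28.85
position: [0.6753, 0.0557, 0.0929]
eef_rot: [0.713, -0.701, -0.001, 0.0]
force: [-5.7, 0.6, 10.7]
opening: 0.0613
```

Contact; release, retreat a little and wait.

```bash
python3 -m inch '[[0,0,-0.0005,0,0,0,75],[0,0,-0.0005,0,0,0,90],[0,0,-0.0005,0,0,0,90],[0,0,-0.03,0,0,0,90],[0,0,-0.06,0,0,0,90]]' 40; for i in 1 2 3 4 5 6; do python3 -m inch '[[0,0,0,0,0,0,90],[0,0,0,0,0,0,90],[0,0,0,0,0,0,90],[0,0,0,0,0,0,90],[0,0,0,0,0,0,90]]' | head -2;done;python3 -c "
from h import *
go([.677,.055,.093],-89)
snap('wrist');print([(d['xy'],round(d['p'],2),ray('wrist',d['xy'],.151)) for d in recognise('wrist','slice_green')])"
```

```text
time_s: 29.27
position: [0.6741, 0.0557, 0.1518]
eef_rot: [0.713, -0.701, -0.003, 0.002]
force: [1.5, -0.5, -0.1]
opening: 0.0768
time_s: 29.68
position: [0.6734, 0.0559, 0.1506]
time_s: 30.1
position: [0.6734, 0.0559, 0.1505]
time_s: 30.52
position: [0.6734, 0.0559, 0.1505]
time_s: 30.93
position: [0.6734, 0.0559, 0.1505]
time_s: 31.35
position: [0.6734, 0.0559, 0.1505]
time_s: 31.77
position: [0.6734, 0.0559, 0.1505]
t31.77 pos [0.6734 0.0559 0.1505] yaw -89.0 | shift mm [ 1.  -4.1 57.5] turn [ 0.5  0.1 -0. ] open 0.0768 F [0.1 0.4 0.1]
[([323.3, 231.1], 0.7, array([0.67773892, 0.0551622 , 0.151     ]))]
```

```bash
python3 -m inch '[[0.001,-0.003,0.025,0.5,0,0,90],[0.001,-0.003,0.045,0.5,0,0,90],[0.001,-0.003,0.057,0.5,0,0,90],[0.001,-0.003,0.057,0.5,0,0,90],[0.001,-0.003,0.057,0.5,0,0,90]]' 40; python3 -m inch '[[0,0,0,0,0,0,60],[0,0,0,0,0,0,60],[0,0,0,0,0,0,60],[0,0,0,0,0,0,60]]' 40; python3 -m inch '[[0,0,-0.02,0,0,0,60],[0,0,-0.06,0,0,0,60],[-0.02,0.02,-0.08,0,0,0,60],[-0.05,0.045,-0.08,0,0,0,60],[-0.08,0.075,-0.08,0,0,0,60]]';python3 -c "
from h import *
go([.463,.320,.12],-86)"
```

```text
time_s: 32.28
position: [0.6757, 0.0549, 0.0932]
eef_rot: [0.713, -0.701, -0.0, -0.0]
force: [-0.0, -0.3, 1.1]
opening: 0.0767
time_s: 32.62
position: [0.6769, 0.0548, 0.0948]
eef_rot: [0.713, -0.701, 0.001, -0.001]
force: [0.1, 0.5, 6.3]
opening: 0.0606
time_s: 33.03
position: [0.602, 0.1324, 0.1762]
eef_rot: [0.712, -0.702, 0.002, -0.003]
force: [0.3, 2.0, -3.4]
opening: 0.0609
t33.03 pos [0.602  0.1324 0.1762] yaw -89.2 | shift mm [-189.4  136.8   55.5] turn [-0.4  0.1 -3.2] open 0.0609 F [ 0.3  2.  -3.4]
```

```bash
python3 -m inch '[[-0.035,0.025,0,0,0,-3,60],[-0.07,0.05,0,0,0,-3,60],[-0.1,0.075,0.02,0,0,-3,60],[-0.13,0.1,0.03,0,0,-3,60],[-0.16,0.12,0.04,0,0,-3,60]]';python3 -m inch '[[-0.02,0.012,0.015,0,0,0,60],[-0.03,0.017,0.02,0,0,0,60],[-0.03,0.017,0.03,0,0,0,60],[-0.03,0.017,0.03,0,0,0,60]]';python3 -c "
from h import *
go([.463,.320,.005],-86)"
```

```text
time_s: 33.45
position: [0.4771, 0.2916, 0.1348]
eef_rot: [0.73, -0.683, 0.001, -0.002]
force: [-0.5, 0.5, -3.2]
opening: 0.0608
time_s: 33.78
position: [0.4574, 0.3198, 0.1032]
eef_rot: [0.73, -0.683, 0.002, -0.0]
force: [-0.5, -0.6, -2.5]
opening: 0.0609
t33.78 pos [0.4574 0.3198 0.1032] yaw -86.1 | shift mm [-0.  -5.3 98.2] turn [-0.1 -0.1 -0.1] open 0.0609 F [-0.5 -0.6 -2.5]
```

```bash
python3 -m inch '[[0,-0.005,0.025,0,0,0,60],[0,-0.005,0.05,0,0,0,60],[0,-0.005,0.075,0,0,0,60],[0,-0.005,0.095,0,0,0,60],[0,-0.005,0.098,0,0,0,60]]';python3 -m inch '[[0,0,0.002,0,0,0,60],[0,0,0.004,0,0,0,60],[0,0,0.006,0,0,0,60]]';python3 -m inch '[[0,0,0.001,0,0,0,60],[0,0,0.002,0,0,0,60]]'
```

```text
time_s: 34.2
position: [0.4626, 0.3165, 0.0027]
eef_rot: [0.729, -0.684, 0.002, 0.002]
force: [-0.4, -0.2, -2.4]
opening: 0.061
time_s: 34.45
position: [0.4644, 0.3159, -0.0021]
eef_rot: [0.729, -0.685, 0.002, 0.001]
force: [-0.9, -5.0, 14.3]
opening: 0.0608
time_s: 34.62
position: [0.4658, 0.3159, -0.0022]
eef_rot: [0.729, -0.685, 0.003, -0.0]
force: [-3.0, -3.0, 17.7]
opening: 0.0609
```

```bash
python3 -m inch '[[0,0,0,0,0,0,75],[0,0,0,0,0,0,82],[0,0,-0.01,0,0,0,82],[0,0,-0.04,0,0,0,82],[0,0,-0.08,0,0,0,82]]';python3 -m inch '[[0.02,0.01,-0.04,0,0,-5,60],[0.06,0.02,-0.08,0,0,-10,60],[0.1,0.03,-0.12,0,0,-15,60],[0.14,0.03,-0.16,0,0,-20,60],[0.18,0.03,-0.2,0,0,-25,60]]';python3 -c "
from h import *
go([.58,-.24,.3],-4)
print(read_state()['q'])"
```

```text
time_s: 35.03
position: [0.4636, 0.3152, 0.0773]
eef_rot: [0.729, -0.685, 0.002, 0.002]
force: [0.4, 1.7, -0.3]
opening: 0.0703
time_s: 35.45
position: [0.443, 0.1794, 0.2341]
eef_rot: [0.861, -0.509, 0.002, 0.002]
force: [1.1, -0.4, 0.3]
opening: 0.0512
t35.45 pos [0.443  0.1794 0.2341] yaw -61.2 | shift mm [433.9  82.1 -63.3] turn [  0.3  -0.2 -57.2] open 0.0512 F [ 1.1 -0.4  0.3]
[-0.88535326  0.39879311  0.60872772  1.95355992 -0.28508407  0.8769228
 -1.1969617 ]
```

```bash
python3 -m inch '[[0.04,0.007,-0.02,0,0,-7,60],[0.08,0.015,-0.04,0,0,-14,60],[0.12,0.022,-0.05,0,0,-21,60],[0.16,0.03,-0.06,0,0,-28,60],[0.2,0.037,-0.06,0,0,-35,60]]';python3 -c "
from h import *
go([.58,-.24,.3],-4)
print(read_state()['q'])"
```

```text
time_s: 35.87
position: [0.5035, -0.0018, 0.2974]
eef_rot: [0.973, -0.231, 0.003, 0.002]
force: [1.1, -0.5, -0.3]
opening: 0.0512
t35.87 pos [ 0.5035 -0.0018  0.2974] yaw -26.7 | shift mm [175.3 178.5  -0.9] turn [  0.2  -0.4 -22.7] open 0.0512 F [ 1.1 -0.5 -0.3]
[-0.42862538  0.34303938  0.51218001  1.80208474 -0.18636889  1.03974481
 -0.31282668]
```

```bash
python3 -m inch '[[0.029,0.029,0,0,0,-6,60],[0.058,0.059,0,0,0,-12,60],[0.087,0.088,0,0,0,-18,60],[0.116,0.117,0,0,0,-22,60],[0.145,0.146,0,0,0,-22,60]]';python3 -m inch '[[0.015,0.022,0,0,0,-1,60],[0.015,0.022,0,0,0,-1,60],[0.015,0.022,0,0,0,-1,60],[0.015,0.022,0,0,0,-1,60]]';python3 -m inch '[[0,0,0,0,0,0,50],[0,0,0,0,0,0,50],[0,0,0,0,0,0,50]]';python3 -c "
from h import *
go([.61,-.213,.2],-4.4)
wsnap('w10.png',s=1.25)
a=cv2.imread('pics/w10.png');h=cv2.cvtColor(a,cv2.COLOR_BGR2HSV)
m=cv2.inRange(h,(22,150,120),(34,255,255));n,l,s,c=cv2.connectedComponentsWithStats(m)
for i in range(1,n):
  if s[i,4]>300:
    p=np.argwhere(l==i)[:,::-1].astype(np.float32); rr=cv2.minAreaRect(p); print(s[i],rr); b=cv2.boxPoints(rr)
    W=np.array([wray(q/1.25,.11) for q in b]); print(W.round(4),W.mean(0).round(4))
for q in('carry_bar',):print([(d['xy'],round(d['p'],2)) for d in recognise('wrist',q)])
"
```

```text
time_s: 36.28
position: [0.5674, -0.1992, 0.2999]
eef_rot: [0.999, -0.039, 0.003, 0.003]
force: [0.3, 0.9, -0.0]
opening: 0.0511
time_s: 36.62
position: [0.5802, -0.2213, 0.3003]
eef_rot: [1.0, -0.031, 0.003, 0.002]
force: [0.8, 1.4, -0.1]
opening: 0.0514
time_s: 36.87
position: [0.5803, -0.2197, 0.3007]
eef_rot: [1.0, -0.03, 0.003, 0.002]
force: [-0.0, 0.5, 0.6]
opening: 0.0428
t36.87 pos [ 0.5803 -0.2197  0.3007] yaw -3.4 | shift mm [ 28.6  -8.9 100.8] turn [ 0.2 -0.4  1. ] open 0.0428 F [-0.   0.5  0.6]
[ 416  166   25   86 1736] ((427.79583740234375, 208.49072265625), (21.25078582763672, 85.72966003417969), 2.602562189102173)
[[ 0.5937 -0.2551  0.11  ]
 [ 0.6014 -0.1697  0.11  ]
 [ 0.6216 -0.1718  0.11  ]
 [ 0.6155 -0.2575  0.11  ]] [ 0.608  -0.2135  0.11  ]
[([341.7, 168.5], 0.8)]
```

View pics/w10.png

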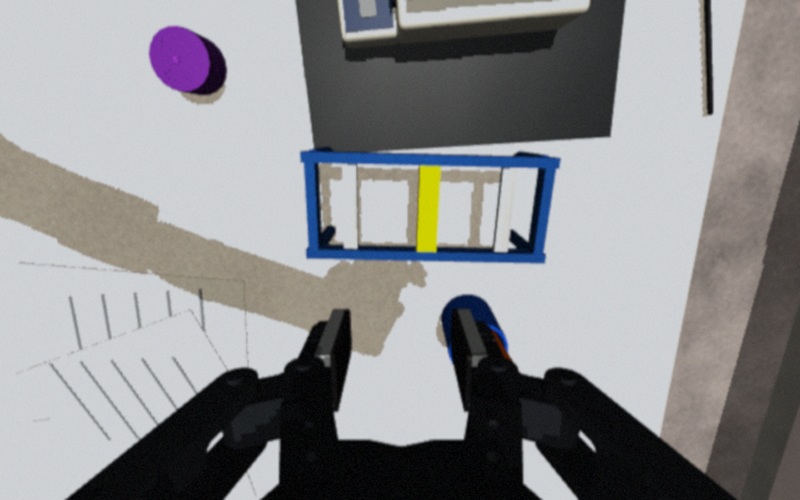

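```bash
python3 -m inch '[[0.0275,-0.008,0.04,0,0,1,60],[0.0275,-0.008,0.08,0,0,1,60],[0.0275,-0.008,0.12,0,0,1,60],[0.0275,-0.008,0.15,0,0,1,60],[0.0275,-0.008,0.17,0,0,1,60]]' 90;python3 -m inch '[[0,0,0,0,0,0,60],[0,0,0,0,0,0,60],[0,0,0,0,0,0,60]]';python3 -c "
from h import *
go([.608,-.2135,.055],-4.6)"
```

```text
time_s: 37.38
position: [0.6071, -0.2131, 0.1266]
eef_rot: [0.999, -0.038, 0.0, 0.001]
force: [-0.0, -0.3, 0.1]
opening: 0.0514
time_s: 37.63
position: [0.608, -0.2134, 0.1279]
eef_rot: [0.999, -0.038, 0.001, 0.002]
force: [0.2, -0.4, 1.3]
opening: 0.0512
t37.63 pos [ 0.608  -0.2134  0.1279] yaw -4.4 | shift mm [-0.2 -0.1 72.9] turn [ 0.2 -0.2  0.2] open 0.0512 F [ 0.2 -0.4  1.3]
```

```bash
python3 -m inch '[[0,0,0.03,0,0,0,60],[0,0,0.06,0,0,0,60],[0,0,0.073,0,0,0,60],[0,0,0.073,0,0,0,60],[0,0,0.073,0,0,0,60]]' 90;python3 -m inch '[[0,0,0,0,0,0,10],[0,0,0,0,0,0,10],[0,0,0,0,0,0,10],[0,0,0,0,0,0,10],[0,0,0,0,0,0,10]]' 90;python3 -m inch '[[0,0,0,0,0,0,10]]' 90;python3 -c "
from h import *
go([.608,-.2135,.055],-4.6)"
```

```text
time_s: 38.05
position: [0.6089, -0.214, 0.0561]
eef_rot: [0.999, -0.038, 0.002, 0.002]
force: [0.4, 0.9, 1.5]
opening: 0.0509
time_s: 38.47
position: [0.61, -0.2147, 0.0584]
eef_rot: [0.999, -0.038, 0.003, 0.002]
force: [-1.7, 0.7, 6.1]
opening: 0.0186
time_s: 38.55
position: [0.61, -0.2146, 0.0591]
eef_rot: [0.999, -0.039, 0.004, 0.002]
force: [0.3, 0.3, -7.2]
opening: 0.0183
t38.55 pos [ 0.61   -0.2146  0.0591] yaw -4.4 | shift mm [-2.1 -1.   4.1] turn [ 0.2 -0.4  0.2] open 0.0183 F [ 0.3  0.3 -7.2]
```

```bash
python3 -m inch '[[0,0,-0.03,0,0,0,10],[0,0,-0.06,0,0,0,10],[0,0,-0.1,0,0,0,10],[0,0,-0.13,0,0,0,10],[0,0,-0.155,0,0,0,10]]';python3 -c "
from h import *
go([.533,.3235,.2],4)"
```

```text
time_s: 38.97
position: [0.6089, -0.214, 0.2164]
eef_rot: [0.999, -0.039, 0.004, 0.002]
force: [0.3, 0.1, -6.4]
opening: 0.0185
t38.97 pos [ 0.6089 -0.214   0.2164] yaw -4.4 | shift mm [-117.2 -530.1   13.2] turn [ 0.3 -0.5 -8.4] open 0.0185 F [ 0.3  0.1 -6.4]
```

```bash
python3 -m inch '[[-0.006,-0.025,-0.01,0,0,0,10],[-0.013,-0.06,-0.01,0,0,-1,10],[-0.02,-0.095,-0.01,0,0,-2,10],[-0.028,-0.13,-0.01,0,0,-3,10],[-0.036,-0.165,-0.01,0,0,-4,10]]';python3 -m inch '[[-0.01,-0.035,0,0,0,-1,10],[-0.02,-0.07,0,0,0,-2,10],[-0.025,-0.105,0,0,0,-3,10],[-0.03,-0.14,0,0,0,-4,10],[-0.038,-0.175,0,0,0,-4,10]]';python3 -c "
from h import *
go([.533,.3235,.2],4)
a=snap('side');b=snap('scene')"
```

```text
time_s: 39.38
position: [0.5841, -0.0447, 0.2248]
eef_rot: [1.0, -0.003, 0.003, 0.002]
force: [0.9, 1.1, -6.1]
opening: 0.0184
time_s: 39.8
position: [0.5463, 0.132, 0.2234]
eef_rot: [0.999, 0.032, 0.003, 0.002]
force: [1.0, -0.1, -6.6]
opening: 0.0181
t39.80 pos [0.5463 0.132  0.2234] yaw 3.7 | shift mm [  -1.2 -192.1   22.5] turn [ 0.3 -0.3 -0.3] open 0.0181 F [ 1.  -0.1 -6.6]
```

```bash
python3 -m inch '[[0,-0.04,0,0,0,0,10],[-0.001,-0.08,0,0,0,0,10],[-0.001,-0.12,0.005,0,0,0,10],[-0.001,-0.155,0.015,0,0,0,10],[-0.001,-0.188,0.03,0.3,-0.3,-0.3,10]]';python3 -m inch '[[0,0,0.01,0,0,0,10],[0,0,0.03,0,0,0,10],[0,0,0.03,0,0,0,10]]';python3 -c "
from h import *
go([.533,.3235,.12],4)"
```

```text
time_s: 40.32
position: [0.5275, 0.3325, 0.1932]
eef_rot: [0.999, 0.042, -0.002, -0.005]
force: [-0.2, 1.0, -6.9]
opening: 0.0183
time_s: 40.57
position: [0.5236, 0.3317, 0.1587]
eef_rot: [0.999, 0.043, -0.006, -0.002]
force: [-0.9, -1.6, -8.1]
opening: 0.0182
t40.57 pos [0.5236 0.3317 0.1587] yaw 4.9 | shift mm [ 9.1  9.1 38.6] turn [-0.3  0.6  0.9] open 0.0182 F [-0.9 -1.6 -8.1]
```

```bash
python3 -m inch '[[0.005,0.005,0,0,0.3,0.5,10],[0.009,0.009,0.01,-0.3,0.6,0.9,10],[0.009,0.009,0.025,-0.3,0.6,0.9,10],[0.009,0.009,0.04,-0.3,0.6,0.9,10],[0.009,0.009,0.044,-0.3,0.6,0.9,10]]';python3 -m inch '[[0,0,0,0,0,0,10],[0,0,0,0,0,0,10]]';python3 -c "
from h import *
go([.533,.3235,.105],4)
b=snap('scene');a=snap('side')
a=a[:,:,::-1][220:340,215:355];b=b[:,:,::-1][130:250,320:460]
cv2.imwrite('pics/fr11.png',np.hstack([cv2.resize(x,(400,343),interpolation=2) for x in (a,b)]))"
```

```text
time_s: 40.98
position: [0.5325, 0.3216, 0.1129]
eef_rot: [0.999, 0.034, -0.001, 0.001]
force: [-0.3, -0.9, -6.5]
opening: 0.0183
time_s: 41.15
position: [0.5332, 0.3204, 0.1132]
eef_rot: [0.999, 0.033, -0.001, 0.001]
force: [0.4, 0.0, -6.7]
opening: 0.0186
t41.15 pos [0.5332 0.3204 0.1132] yaw 3.8 | shift mm [ 0.  -3.1  8.2] turn [ 0.2  0.1 -0.2] open 0.0186 F [ 0.4  0.  -6.7]
```

View pics/fr11.png

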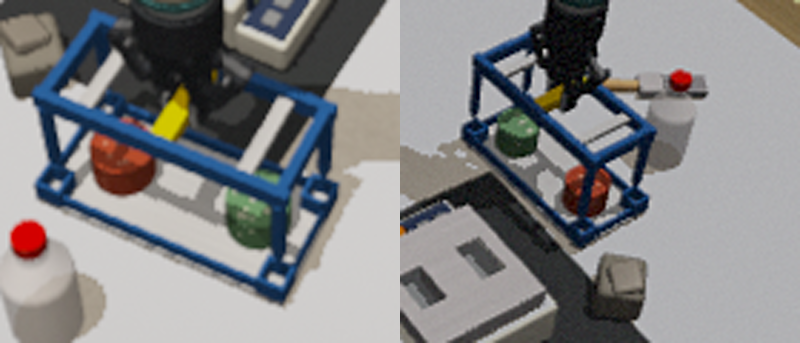

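```bash
python3 -m inch '[[0,-0.0015,0,0.2,0,-0.2,10],[0,-0.003,0,0.2,0,-0.2,10],[0,-0.003,0.005,0.2,0,-0.2,10],[0,-0.003,0.01,0.2,0,-0.2,10],[0,-0.003,0.014,0.2,0,-0.2,10]]';python3 -m inch '[[0,0,0.003,0,0,0,10],[0,0,0.006,0,0,0,10],[0,0,0.009,0,0,0,10]]';python3 -c "
from h import *
go([.533,.3235,.0705],4)"
```

```text
time_s: 41.67
position: [0.533, 0.3244, 0.0993]
eef_rot: [0.999, 0.035, -0.001, -0.001]
force: [-0.9, 0.2, -6.4]
opening: 0.0183
time_s: 41.92
position: [0.5328, 0.3243, 0.0897]
eef_rot: [0.999, 0.035, -0.001, -0.001]
force: [-0.1, 1.2, -7.5]
opening: 0.0183
t41.92 pos [0.5328 0.3243 0.0897] yaw 4.0 | shift mm [ 0.2  0.8 19.2] turn [-0.1  0.1  0. ] open 0.0183 F [-0.1  1.2 -7.5]
```

Posts are inside the mouths without contact; continue.

```bash
python3 -m inch '[[0,0,0.004,0,0,0,10],[0,0,0.008,0,0,0,10],[0,0,0.012,0,0,0,10],[0,0,0.015,0,0,0,10],[0,0,0.016,0,0,0,10]]';python3 -m inch '[[0,0,0.001,0,0,0,10],[0,0,0.002,0,0,0,10],[0,0,0.003,0,0,0,10]]'
```

```text
time_s: 42.33
position: [0.5325, 0.3241, 0.073]
eef_rot: [0.999, 0.035, -0.001, -0.001]
force: [0.1, -0.2, -7.2]
opening: 0.0182
time_s: 42.58
position: [0.5323, 0.3245, 0.0704]
eef_rot: [0.999, 0.035, -0.001, -0.001]
force: [-3.5, 0.1, 2.8]
opening: 0.0187
```

```bash
python3 -m inch '[[0,0,0.001,0,0,0,10],[0,0,0.001,0,0,0,10]]';python3 -m inch '[[0,0,0,0,0,0,40],[0,0,0,0,0,0,55],[0,0,0,0,0,0,55],[0,0,-0.01,0,0,0,55],[0,0,-0.04,0,0,0,55]]' 40;python3 -m inch '[[0,0,-0.04,0,0,0,55],[0,0,-0.08,0,0,0,55],[0,0.04,-0.12,0,0,0,55],[0,0.08,-0.13,0,0,0,55],[-0.03,0.11,-0.13,0,0,0,55]]';python3 -m inch '[[-0.02,0.03,-0.04,0,0,0,55],[-0.05,0.06,-0.06,0,0,0,55],[-0.08,0.09,-0.06,0,0,0,55],[-0.1,0.09,-0.06,0,0,0,55],[-0.1,0.09,-0.06,0,0,0,55]]'
```

```text
time_s: 42.75
position: [0.5323, 0.3245, 0.0704]
eef_rot: [0.999, 0.035, -0.001, -0.001]
force: [-4.4, -1.3, 3.2]
opening: 0.0182
time_s: 43.17
position: [0.5298, 0.3231, 0.1076]
eef_rot: [0.999, 0.035, -0.005, 0.001]
force: [0.1, 0.5, 0.0]
opening: 0.0468
time_s: 43.58
position: [0.5206, 0.2188, 0.2417]
eef_rot: [0.999, 0.035, 0.002, -0.0]
force: [1.7, -0.7, -0.9]
opening: 0.047
time_s: 44.0
position: [0.4217, 0.1176, 0.3027]
eef_rot: [0.999, 0.032, 0.0, -0.001]
force: [-1.0, -0.5, -0.8]
opening: 0.0469
```

```bash
python3 -c "
from h import *
im={n:snap(n,n+'_end.png') for n in('scene','side')}
C={}
for n,a in im.items():
  h=cv2.cvtColor(a,cv2.COLOR_RGB2HSV);m=cv2.inRange(h,(25,150,100),(34,255,255));k,l,s,c=cv2.connectedComponentsWithStats(m)
  for i in range(1,k):
    if s[i,4]>20: print(n,s[i],c[i],'pred .122',proj(n,[.5325,.3255,.122]).round(1),'pred .132',proj(n,[.5325,.3255,.132]).round(1))
  for q in('platter','top_frame','slice_red','slice_green'): print(n,q,[(np.round(d['xy']),round(d['p'],2)) for d in recognise(n,q)][:3])
  # blue deck/frame corner prediction check
  hb=cv2.inRange(h,(105,120,40),(125,255,255))
  def score(z,dx=0,dy=0):
    t=np.radians(4);X=np.array([np.cos(t),np.sin(t)]);Y=np.array([-X[1],X[0]]);v=0
    for sx in(-1,1):
      for u in np.linspace(-.118,.118,60):
        p=np.array([.5325+dx,.3255+dy])+X*u+Y*sx*.048; q=np.round(proj(n,[*p,z])).astype(int); v+=hb[q[1],q[0]]>0
    return v
  print(n,'deck-rail score vs frame z',[(round(z,3),int(score(z+.1))) for z in np.arange(-.01,.045,.005)])
  # platter top: predicted slots positions
  t=np.radians(1.3)
  for z in(.109,.12): print('slots',z,[proj(n,[.677-np.sin(t)*y,.055+np.cos(t)*y,z]).round(1).tolist() for y in(-.042,.042)])
a=im['scene'];g=cv2.cvtColor(a,cv2.COLOR_RGB2GRAY)
"
```

```text
scene [344  46  25  13 244] [356.10245902  51.98360656] pred .122 [375.9 169.7] pred .132 [376.3 167.7]
scene [328  53  18  13 178] [336.1741573  59.3258427] pred .122 [375.9 169.7] pred .132 [376.3 167.7]
scene [295  60   9  12  81] [299.59259259  65.32098765] pred .122 [375.9 169.7] pred .132 [376.3 167.7]
scene [366 164  20  12  85] [375.43529412 169.8       ] pred .122 [375.9 169.7] pred .132 [376.3 167.7]
scene platter [(array([338., 227.]), 0.67), (array([372., 194.]), 0.36)]
scene top_frame [(array([373., 172.]), 0.97), (array([339., 230.]), 0.72)]
scene slice_red [(array([383., 199.]), 0.72)]
scene slice_green [(array([268., 195.]), 0.64), (array([358., 180.]), 0.62), (array([398., 228.]), 0.24)]
scene deck-rail score vs frame z [(np.float64(-0.01), 7), (np.float64(-0.005), 9), (np.float64(0.0), 21), (np.float64(0.005), 23), (np.float64(0.01), 50), (np.float64(0.015), 103), (np.float64(0.02), 118), (np.float64(0.025), 89), (np.float64(0.03), 11), (np.float64(0.035), 7), (np.float64(0.04), 6)]
slots 0.109 [[327.2, 230.2], [347.7, 219.9]]
slots 0.12 [[327.4, 228.1], [347.9, 217.9]]
side [268 253  23  27 248] [279.54032258 265.76612903] pred .122 [280.  265.8] pred .132 [279.8 263.5]
side [528 390  44  10 304] [548.22039474 395.52631579] pred .122 [280.  265.8] pred .132 [279.8 263.5]
side platter [(array([282., 187.]), 0.83)]
side top_frame [(array([280., 267.]), 0.87)]
side slice_red [(array([260., 275.]), 0.79)]
side slice_green [(array([392., 220.]), 0.92), (array([364., 235.]), 0.8), (array([303., 290.]), 0.59)]
side deck-rail score vs frame z [(np.float64(-0.01), 14), (np.float64(-0.005), 29), (np.float64(0.0), 100), (np.float64(0.005), 102), (np.float64(0.01), 105), (np.float64(0.015), 115), (np.float64(0.02), 118), (np.float64(0.025), 119), (np.float64(0.03), 75), (np.float64(0.035), 10), (np.float64(0.04), 5)]
slots 0.109 [[293.8, 174.1], [279.7, 191.9]]
slots 0.12 [[293.7, 171.6], [279.6, 189.3]]
```

```bash
python3 -c "
from h import *
print(r.finish_job())"
```

```text
the job is handed in; nothing more can be done
None
```

I finished the job and handed it in at about 44 s of robot time. No verdict was reported.

**What I did:** I fitted the platter on its pegs and pressed the zero key to its stop. Then I weighed red and then the larger green slice, each left about 2.5–3 s after release, and set both in the tray. Last, I lowered the top frame over them and backed the arm away. No grey slice was on the bench, so I skipped it; the only "grey" detections were on the tray and the balance.

**Last checks:**
- **Platter:** contact came at the height expected for fully home on the pegs. In the last picture I viewed, taken before the frame was lowered, it sat level, and the final detections show it still there.
- **Top frame:** the final pictures put the yellow bar within about half a pixel of where it should be with the posts fully down, in both fixed cameras. A rougher match on the blue rails was less clear, best at about 20–25 mm, against the 12 mm it should be. I trusted the bar and the contact height.
- **Slices:** both were detected inside the tray. Green sits about 4 mm off the tray's centre line across its width.

**What disagreed or was unexpected:**
- **Fingertips:** they turned out to be about 25 mm higher than the reported tool position. My first grip on the platter therefore missed and pressed on it with up to 45 N, without any visible shift.
- **Zero key:** the force at its stop was also about 45 N. It was the fingertips pressing in both cases, not the arm or the gripper's body.

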